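Load the chocolate melter from a scoop tray

ROBOT

A 6-joint arm with a two-finger parallel gripper is mounted at the origin on a cart in front of the work surface, level with it; the furniture and walls round the work are solid. World frame = base frame: x ahead of the robot, y to its left, z up, the work surface at z = 0. Lengths are in m, angles in rad, forces in N, time in s.
With the tool pointing down it reaches from about 0.425 to 0.95 m from the base axis. Payload 3.5 kg.
Tool frame: the origin (TCP) lies midway between the tips of the shut fingers; the grasp point (between the pads) lies 19 mm behind it; y points along the fingers, x is the direction in which the jaws open and shut, and the axes are right-handed (so a half turn about y gives the same grasp; the last joint's range is limited). The gripper opens to 85 mm and grips with 20 to 120 N. Pads are 22 mm wide; open, the fingers measure 114 mm over their backs; the gripper's body (76 mm by 85 mm) begins 54 mm behind the grasp point. The pads swing forward as they close: fully open they stand 13 mm farther back than shut.
Start: joints at [1.052, 0.286, 1.577, -0, 1.279, -0.15], TCP at [0.243, 0.63, 0.231] pointing down, gripper open.
Joint ranges: [-2.77, 2.77], [-0.9, 2.22], [0.21, 2.48], [-1.53, 4.67], [0.24, 2.81], [-2.84, 2.84]. Speed limits (rad/s): [2.79, 2.79, 3.14, 3.14, 3.14, 3.14].

INTERFACE

Orientations are given as a unit quaternion [x, y, z, w].
In Python, from plant import ctrl, viewer gives the robot as it stands.
- The arm moves only by the tool step_arm, never from a script. Its argument "rows" is a list of rows, each a list of 3 entries, a list of its own where there are three numbers: the turn, a rotation vector about the tool's x, y, z in degrees, then the shift along the tool's x, y, z in mm, then the closure, from 0 (fully open) to 1 (shut). A call has 1 to 10 rows; each row is the pose to reach, as a shift and turn from the pose commanded when the call began, along the tool's axes at that moment; what a row does not reach only later rows make up. A row lasts 1/12 s, in which the tool goes at most 41.7 mm and 7.16 degrees, less where a joint would pass 70% of its speed; a pose out of reach is approached as far as the arm can. A call with a gripper value outside its range is refused whole. The fingers move at their own pace and stop on an object; "newtons" is the grip in N (left out, the last holds). Time passes only in rows, so rows that repeat a pose let the fingers close. It gives the time, the measured TCP pose, the force and the opening at its end, in the units of the state.
- ctrl.get_state(): the state, without advancing time (a new reading comes with each control period).
- viewer.read_camera(name): name is "side" or "top"; returns (picture, depth): 480x640x3 uint8, red, green, blue; 480x640 float32, m along the optical axis (not along the pixel's ray), 0 where there is no reading.
- viewer.calibration(name): a dict with "K" (3x3 intrinsics, pixels), "D" ([k1, k2, p1, p2, k3] as OpenCV has them; the pictures are not rectified), "R" (3x3) and "t" (3): a world point X has camera coordinates R X + t. Camera axes: x right, y down, z forward; pixel columns grow to the right and rows downward; lengths in m; the calibration is good to about 2 mm. A picture is of the moment at which its call begins. calibration takes no time and is no camera call.
- ctrl.sign_off(): hands the job in, once; it reports no verdict.
The state is a dict: "time": time; "qpos": joint angles; "dq": joint speeds; "joint_efforts": joint torques, N m; "eef_pos": TCP position; "tcp_rot": TCP orientation; "contact_force": force on the tool from outside, world axes, zero at the start; "wrist_torque": the same for the moment, N m; "opening": opening from 0.0 (shut) to 1.0 (fully open).
Only numpy, scipy, OpenCV 4.12 (cv2) and the standard library are available. Lean on these libraries where they do the work, as an engineer would, in place of code of your own. Each camera call takes 0.05 s, during which the arm holds its last target.

TASK

Pick up the chocolate blocks that have fallen on the table and lay them on the scoop tray with the others, then take the tray by its handle and tip it over the melter's well so that all the blocks slide in (any that misses is picked up and put in). Set the empty tray back flat on its cork mat and lay the lid squarely over the well; once the lid is on, turn the melter's dial clockwise until it clicks from the white dot to the red dot. Do not knock over or shove the mug and the pepper mill.

Things in the scene. Friction and masses are not known exactly. Their poses are not given: they have to be found in the camera images.
- tray_floor (a point): scoop tray, aluminium, 180 mm (x) by 160 mm (y), floor 4 mm thick, 0.26 kg, loose, at the start on the cork mat; the point is the middle of the upper side of its floor. Walls 18 mm above the floor, 4 mm thick, stand on its +x side and both y sides; the -x side is open: this is the mouth, over which pieces slide when that side is lowered. Blocks start to slide on it at a tilt of about 20 degrees
- tray_grip (a point): centre of the tray's wooden handle, on the tray, 64 mm straight above tray_floor, axes as the tray's. The handle is a bar along the tray's y, 16 mm thick (along x), 18 mm high, free to grip over its middle 70 mm; steel rods of 8 mm at this height join its ends to the two side walls
- mat: cork mat, 190 x 190 x 5 mm, fixed to the table; origin at the middle of its underside
- melter_rim (a point): chocolate melter, a white tank fixed to the table, 260 mm (x) by 235 mm (y), 70 mm high; the point is the middle of the mouth of its well at the level of the rim. The well is a rectangle 172 mm along x (from -87 to +87 mm, of which the liner takes 2 mm a side) by 193 mm along y with upright walls; the control block, level with the rim, reaches from 87 to 165 mm to the -x side of this point
- melter_well (a point): middle of the flat floor of the melter's well, 55 mm below melter_rim
- dial_grip (a point): point on the axis of the dial (upright), at the height to grip; the dial stands on the melter's control block, 125 mm to the -x side of the well's middle. A bar grip, 40 mm long, 14 mm thick and 32 mm high, its top 7 mm above this point, its foot disc 23 mm below it; at dial = 0 the bar lies along the melter's x, and this point turns with it
- dial (a joint): the dial's angle, rad, growing clockwise seen from above; 0 = off (white dot), 1.2 = on (red dot), with a stop at each. A sprung over-centre detent resists with 0.15 N m at first, falling to nothing half-way (0.6), and then snaps it on to 1.2 and holds it there; let go before half-way, it springs back to 0
- lid_grip (a point): lid, loose, a steel plate 176 mm (x) by 216 mm (y), 5 mm thick, 0.30 kg, lying flat; the point is the centre of its black bar handle, 35 mm above the lid's underside. The bar lies along the lid's y, 70 mm long, 14 mm thick (along x), 16 mm high, on a web 9 mm thick
- lid_center (a point): middle of the lid's underside; on the melter it lies on melter_rim with its axes along the melter's
- mug: bystander: dark enamel mug, loose, 80 mm high, 112 mm over its handle, leave alone; origin in the middle of its underside
- mill: bystander: brown wooden pepper mill, loose, 58 mm across, 170 mm high, leave alone; origin in the middle of its underside
- block_1_c (a point): chocolate block, light brown, 24 mm (x) by 28 mm (y) by 20 mm high, 22 g; the point is its centre; on the tray at the start, may be absent
- block_2_c (a point): chocolate block, dark brown, 24 mm (x) by 28 mm (y) by 20 mm high, 22 g; the point is its centre; on the tray at the start, may be absent
- block_3_c (a point): chocolate block, light brown, 24 mm (x) by 28 mm (y) by 20 mm high, 22 g; the point is its centre; on the tray at the start, may be absent
- block_4_c (a point): chocolate block, dark brown, 24 mm (x) by 28 mm (y) by 20 mm high, 22 g; the point is its centre; on the table at the start, may be absent
- block_5_c (a point): chocolate block, light brown, 24 mm (x) by 28 mm (y) by 20 mm high, 22 g; the point is its centre; on the table at the start, may be absent
- block_6_c (a point): chocolate block, dark brown, 24 mm (x) by 28 mm (y) by 20 mm high, 22 g; the point is its centre; on the table at the start, may be absent
- block_7_c (a point): chocolate block, light brown, 24 mm (x) by 28 mm (y) by 20 mm high, 22 g; the point is its centre; on the table at the start, may be absent
- lid: the lid again: its origin is the same point as lid_center
- tray: the scoop tray again: origin in the middle of its underside, 4 mm below tray_floor

How it is judged:
By the outcome, as a careful person would: the job done as asked, in the order asked, and still so for the second after the job is handed in, with the robot touching nothing.
Of block_1, block_2, block_3 only 1 to 3 are there at a start; the rules pass over those that are not, and their reading is None.
Of block_4, block_5, block_6, block_7 only 3 to 4 are there at a start; the rules pass over those that are not, and their reading is None.
At some moment in a run one of block_4, block_5, block_6, block_7, lid may be knocked a few centimetres aside while the robot is not near it.
It also fails if it takes over 210 s, if anything falls off the work surface, if the arm or the gripper's body presses on something with over 40 N, if the wrist force passes 120 N, or if a joint passes its speed limit or range.

## Working session

There is one attempt and no reset: what is moved stays moved. The work goes in short steps, Python scripts to look and compute and a tool call to move; the robot and the scene stay as the last step left them, time stands still between calls to the robot, and variables do not carry over. Pictures are saved under pics/ and viewed, and the job is handed in when it is done.

Besides the shell and the picture viewer there is one more tool, called after "Emit:" in YAML: its name, and indented under it one key for each argument. step_arm: Moves the arm, as the interface text tells. Its arguments: {"type":"object","properties":{"rows":{"type":"array"},"newtons":{"type":"number"}},"required":["rows"]}

```bash
ls; mkdir -p pics; python3 - <<'E'
from plant import ctrl, viewer
import cv2,numpy as np
print(ctrl.get_state())
for n in ("top","side"):
    p,d=viewer.read_camera(n); cv2.imwrite(f"pics/{n}0.png",p[:,:,::-1]); c=viewer.calibration(n); print(n,c)
E
```

```text
pics
{'time': 0.0, 'qpos': array([ 1.05201677e+00,  2.87198542e-01,  1.57817235e+00, -3.24917814e-05,
        1.27859249e+00, -1.49991831e-01]), 'dq': array([ 8.63968660e-05,  1.05071254e-03,  8.71032130e-04, -5.81850066e-04,
       -3.36387291e-04, -9.55723121e-04]), 'joint_efforts': array([ 2.85296874e-04, -4.05986845e+01, -2.92623353e+01, -8.60488785e-05,
        5.80874184e-03,  1.07029376e-05]), 'eef_pos': array([0.24297367, 0.62905133, 0.22992777]), 'tcp_rot': array([ 0.58357209,  0.39910132, -0.40060046, -0.58282161]), 'contact_force': array([-0.37029474,  0.91702442, -0.65981466]), 'wrist_torque': array([ 0.01058184, -0.00420523, -0.01753559]), 'opening': 1.0016894644889631}
top {'K': array([[576.11737937,   0.        , 314.71987181],
       [  0.        , 576.11737937, 245.23645902],
       [  0.        ,   0.        ,   1.        ]]), 'D': array([0.01467076, 0.        , 0.        , 0.        , 0.        ]), 'R': array([[ 2.39156745e-04, -9.99978346e-01,  6.57646474e-03],
       [-9.86290589e-01, -1.32110562e-03, -1.65012512e-01],
       [ 1.65017627e-01, -6.44684142e-03, -9.86269548e-01]]), 't': array([-0.03548595,  0.59185599,  1.37925256])}
side {'K': array([[456.78954851,   0.        , 317.31782735],
       [  0.        , 456.78954851, 230.18026523],
       [  0.        ,   0.        ,   1.        ]]), 'D': array([0.03307987, 0.        , 0.        , 0.        , 0.        ]), 'R': array([[ 0.82473897, -0.56502108, -0.02359699],
       [-0.28522476, -0.37957585, -0.88009602],
       [ 0.48831596,  0.73257993, -0.474209  ]]), 't': array([-0.49940893,  0.21824103,  1.00415485])}
```

View pics/top0.png

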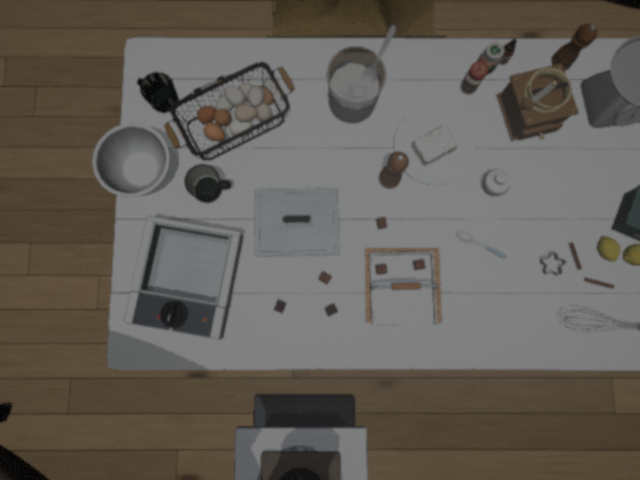

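View pics/side0.png

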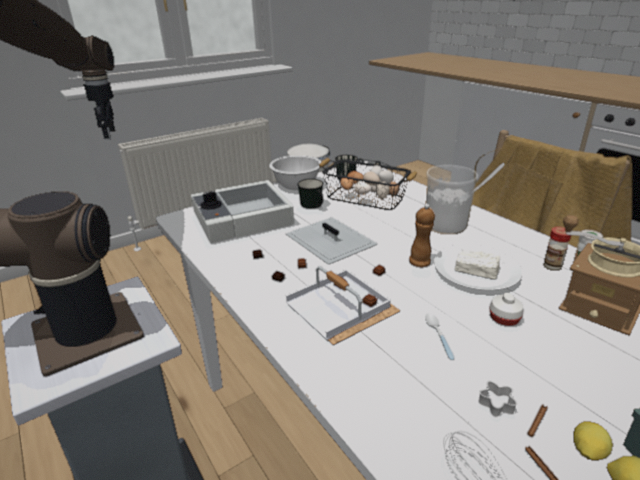

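The top view shows two blocks on the tray, at (381,268) and (419,264), and four on the table, at (381,222), (325,277), (280,306) and (331,309). The lid is near (297,220), the melter near (188,277) with its dial at (174,315), the mug at (207,185) and the mill at (393,170).

```bash
cat > h.py <<'E'
from plant import ctrl, viewer
import cv2,numpy as np
from scipy.spatial.transform import Rotation as Rn
np.set_printoptions(precision=4,suppress=True)
def cam(n,save=None):
    p,d=viewer.read_camera(n)
    if save: cv2.imwrite(f"pics/{save}.png",p[:,:,::-1])
    return p,d
def ray(n,uv):
    c=viewer.calibration(n); uv=np.asarray(uv,float).reshape(-1,1,2)
    q=cv2.undistortPoints(uv,c["K"],c["D"]).reshape(-1,2)
    r=np.c_[q,np.ones(len(q))]@c["R"]; o=-c["R"].T@c["t"]
    return o,r
def onz(n,uv,z):
    o,r=ray(n,uv); z=np.broadcast_to(z,(len(r),))
    return o+r*((z-o[2])/r[:,2])[:,None]
def bydepth(n,uv,d):
    o,r=ray(n,uv); return o+r*np.asarray(d).reshape(-1,1)
def cloud(n,d):
    v,u=np.mgrid[0:480,0:640]; P=bydepth(n,np.c_[u.ravel(),v.ravel()],d.ravel()).reshape(480,640,3)
    P[d==0]=np.nan; return P
def proj(n,X):
    c=viewer.calibration(n); return cv2.projectPoints(np.asarray(X,float).reshape(-1,1,3),cv2.Rodrigues(c["R"])[0],c["t"],c["K"],c["D"])[0].reshape(-1,2)
def crop(p,u0,v0,u1,v1,s,name):
    cv2.imwrite(f"pics/{name}.png",cv2.resize(p[v0:v1,u0:u1,::-1],None,fx=s,fy=s,interpolation=cv2.INTER_CUBIC))
def st():
    s=ctrl.get_state(); print("t",round(s["time"],2),"pos",s["eef_pos"],"rot",s["tcp_rot"],"q",s["qpos"],"F",s["contact_force"],"op",round(s["opening"],3)); return s
E
python3 - <<'E'
from h import *
p,d=cam("top"); crop(np.clip(p*1.6,0,255).astype(np.uint8),240,170,460,335,3.6,"topc1")
np.save("top_d.npy",d); np.save("top_p.npy",p)
crop(np.clip(p*1.6,0,255).astype(np.uint8),110,150,260,350,3,"topc2")
s,ds=cam("side"); crop(s,170,160,410,340,3.3,"sidec1"); np.save("side_d.npy",ds); np.save("side_p.npy",s)
hsv=cv2.cvtColor(p,cv2.COLOR_RGB2HSV)
P=cloud("top",d)
for b in [(381,268),(419,264),(381,222),(325,277),(280,306),(331,309),(297,220),(174,315),(200,270),(405,286),(207,185),(393,170)]:
    print(b,p[b[1],b[0]],hsv[b[1],b[0]],P[b[1],b[0]])
E
```

```text
(381, 268) [72 57 51] [ 9 74 72] [ 0.5377 -0.2008  0.03  ]
(419, 264) [74 59 51] [10 79 74] [ 0.5475 -0.2955  0.033 ]
(381, 222) [74 59 53] [ 9 72 74] [ 0.6574 -0.2044  0.0184]
(325, 277) [77 61 54] [ 9 76 77] [ 0.5159 -0.061   0.0213]
(280, 306) [54 48 47] [ 4 33 54] [0.4433 0.0509 0.0238]
(331, 309) [55 48 47] [ 4 37 55] [ 0.436  -0.0756  0.023 ]
(297, 220) [48 49 50] [105  10  50] [0.6573 0.0094 0.0418]
(174, 315) [16 17 17] [90 15 17] [0.4179 0.2954 0.0944]
(200, 270) [113 117 118] [ 96  11 118] [0.5336 0.2529 0.0183]
(405, 286) [104  80  61] [ 13 105 104] [ 0.4872 -0.2502  0.0875]
(207, 185) [32 36 35] [83 28 36] [0.758  0.2448 0.0037]
(393, 170) [65 53 47] [10 71 65] [ 0.7584 -0.2204  0.1384]
```

View pics/topc1.png

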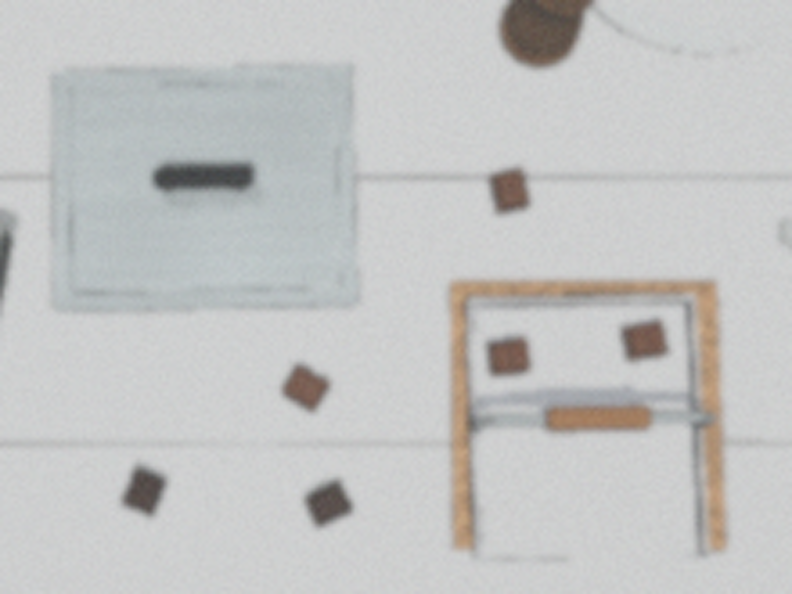

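View pics/topc2.png

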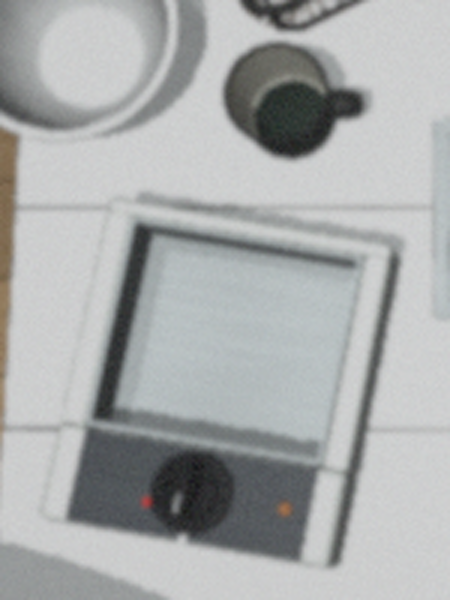

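View pics/sidec1.png

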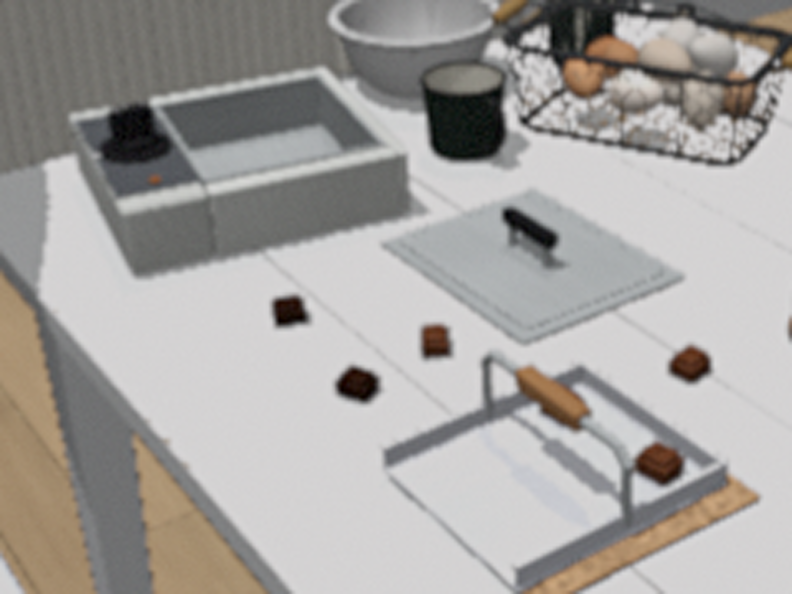

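Six blocks are present, two on the tray and four on the table. Next I measure every pose.

```bash
cat >> h.py <<'E'
def rect(pts):
    (c,(w,h),a)=cv2.minAreaRect(np.asarray(pts,np.float32)[:,:2]); return np.array(c),w,h,a
def blocks(n,p,verbose=True,box=None):
    """brown blobs -> world centre (on z=zc) and yaw"""
    f=p.astype(int); m=((f[...,0]-f[...,2]>=(5 if n=="top" else 12))&(f.max(-1)<(100 if n=="top" else 110))).astype(np.uint8)
    if n=="top":
        m=((f.max(-1)<95)&(f[...,0]-f[...,2]>=4)).astype(np.uint8)
    m=cv2.morphologyEx(m,cv2.MORPH_OPEN,np.ones((3,3)))
    k,l,s,c=cv2.connectedComponentsWithStats(m); out=[]
    for i in range(1,k):
        if not 30<s[i,4]<300: continue
        X=onz(n,c[i][None],0.01)[0]
        if not(0.3<X[0]<.75 and -.4<X[1]<.2): continue
        cs=max(cv2.findContours((l==i).astype(np.uint8),0,1)[0],key=len).reshape(-1,2)
        W=onz(n,cs,0.02); r=rect(W); v,u=np.nonzero(l==i)
        out.append((c[i],s[i,4],X,r))
        if verbose: print("px",c[i].round(1),"A",s[i,4],"XY",X[:2].round(4),"rect",r[0].round(4),np.round([r[1],r[2]],4),"ang",round(r[3],1),"rgb",p[v,u].mean(0).round(0))
    return out
E
python3 - <<'E'
from h import *
p=np.load("top_p.npy");d=np.load("top_d.npy");s=np.load("side_p.npy");ds=np.load("side_d.npy")
print("cam",ray("top",[0,0])[0],ray("side",[0,0])[0])
blocks("top",p); print("side"); blocks("side",s)
P=cloud("top",d)
def show(name,m):
    r=rect(P[m]); print(name,m.sum(),"c",r[0],"wh",r[1],r[2],"ang",r[3], "z",np.nanmedian(P[m][:,2]))
u=np.arange(640)[None,:];v=np.arange(480)[:,None]
# lid handle dark
f=p.astype(int)
m=(f.max(-1)<70)&(u>270)&(u<325)&(v>205)&(v<232); 
cs=np.argwhere(m)[:,::-1]; r=rect(onz("top",cs,0.043)); print("lid handle",m.sum(),r)
# tray handle: wooden
m=(f[...,0]-f[...,2]>25)&(u>385)&(u<430)&(v>280)&(v<293); cs=np.argwhere(m)[:,::-1]; r=rect(onz("top",cs,0.082)); print("tray handle",m.sum(),r)
# mat
m=(f[...,0]-f[...,2]>20)&(u>355)&(u<450)&(v>240)&(v<335); cs=np.argwhere(m)[:,::-1]; r=rect(onz("top",cs,0.005)); print("mat",r)
# melter from depth
m=(P[...,2]>.06)&(P[...,2]<.08)&(P[...,0]>.3)&(P[...,0]<.75)&(P[...,1]>.05)&(P[...,1]<.45)
m=cv2.morphologyEx(m.astype(np.uint8),cv2.MORPH_OPEN,np.ones((3,3)))>0
r=rect(onz("top",np.argwhere(m)[:,::-1],.07)); print("melter outer",r)
E
```

```text
cam [ 0.3561 -0.0258  1.4582] [-0.0162 -0.935   0.6565]Traceback (most recent call last):
  File "<stdin>", line 4, in <module>
  File "h.py", line 42, in blocks
    W=onz(n,cs,0.02); r=rect(W); v,u=np.nonzero(l==i)
                        ~~~~^^^
  File "h.py", line 29, in rect
    (c,(w,h),a)=cv2.minAreaRect(np.asarray(pts,np.float32)[:,:2]); return np.array(c),w,h,a
                ~~~~~~~~~~~~~~~^^^^^^^^^^^^^^^^^^^^^^^^^^^^^^^^^^
cv2.error: OpenCV(4.12.0) /io/opencv/modules/imgproc/src/convhull.cpp:143: error: (-215:Assertion failed) total >= 0 && (depth == CV_32F || depth == CV_32S) in function 'convexHull'
```

```bash
sed -i 's/np.asarray(pts,np.float32)\[:,:2\])/np.ascontiguousarray(np.asarray(pts,np.float32)[:,:2]))/' h.py; cat > m1.py <<'E'
from h import *
p=np.load("top_p.npy");d=np.load("top_d.npy");s=np.load("side_p.npy");ds=np.load("side_d.npy")
blocks("top",p); print("side"); blocks("side",s)
P=cloud("top",d)
u=np.arange(640)[None,:];v=np.arange(480)[:,None]
f=p.astype(int)
m=(f.max(-1)<70)&(u>270)&(u<325)&(v>205)&(v<232); 
cs=np.argwhere(m)[:,::-1]; r=rect(onz("top",cs,0.043)); print("lid handle",m.sum(),r)
m=(f[...,0]-f[...,2]>25)&(u>385)&(u<430)&(v>280)&(v<293); cs=np.argwhere(m)[:,::-1]; r=rect(onz("top",cs,0.082)); print("tray handle",m.sum(),r)
m=(f[...,0]-f[...,2]>20)&(u>355)&(u<450)&(v>240)&(v<335); cs=np.argwhere(m)[:,::-1]; r=rect(onz("top",cs,0.005)); print("mat",r)
m=(P[...,2]>.06)&(P[...,2]<.08)&(P[...,0]>.3)&(P[...,0]<.75)&(P[...,1]>.05)&(P[...,1]<.45)
m=cv2.morphologyEx(m.astype(np.uint8),cv2.MORPH_OPEN,np.ones((3,3)))>0
r=rect(onz("top",np.argwhere(m)[:,::-1],.07)); print("melter outer",r)
vis=p.copy(); vis[m]=[255,0,0]; crop(vis,110,150,260,350,3,"melt")
E
python3 m1.py
```

```text
px [381.3 222.4] A 97 XY [ 0.6581 -0.2061] rect [ 0.6561 -0.2048] [0.0279 0.0227] ang 8.2 rgb [76. 64. 59.]
px [418.5 264.3] A 103 XY [ 0.5499 -0.2985] rect [ 0.548  -0.2967] [0.0229 0.0278] ang 0.1 rgb [76. 64. 59.]
px [380.9 268.7] A 98 XY [ 0.5384 -0.2029] rect [ 0.5377 -0.2019] [0.0228 0.0254] ang 0.1 rgb [76. 63. 58.]
px [324.5 277.3] A 102 XY [ 0.5164 -0.0599] rect [ 0.5155 -0.0594] [0.0271 0.0242] ang 58.9 rgb [79. 67. 62.]
px [279.5 306.2] A 58 XY [0.4436 0.0528] rect [0.4435 0.0523] [0.0198 0.0174] ang 0.0 rgb [55. 50. 48.]
px [330.6 309.7] A 71 XY [ 0.435 -0.075] rect [ 0.4337 -0.0745] [0.0198 0.0224] ang 0.0 rgb [58. 53. 51.]
side
px [256.7 253.3] A 44 XY [0.4406 0.0533] rect [0.4329 0.0379] [0.0287 0.019 ] ang 61.9 rgb [36. 19. 13.]
px [301.3 263.1] A 63 XY [ 0.5123 -0.062 ] rect [ 0.505 -0.075] [0.0393 0.0182] ang 57.7 rgb [82. 51. 37.]
px [378.6 270. ] A 79 XY [ 0.6536 -0.2073] rect [ 0.6439 -0.2179] [0.0354 0.0278] ang 11.0 rgb [76. 45. 30.]
px [277.6 275.5] A 65 XY [ 0.4326 -0.0753] rect [ 0.4257 -0.0883] [0.031  0.0235] ang 53.6 rgb [36. 18. 12.]
px [334.8 282.3] A 47 XY [ 0.5311 -0.1851] rect [ 0.5223 -0.1946] [0.0108 0.0526] ang 0.9 rgb [92. 68. 48.]
px [369.1 300.1] A 111 XY [ 0.5529 -0.2893] rect [ 0.5451 -0.2994] [0.0334 0.032 ] ang 18.8 rgb [78. 46. 31.]
lid handle 156 (array([0.6596, 0.0119]), 0.015378094278275967, 0.06524080038070679, 0.10679663717746735)
tray handle 135 (array([ 0.4889, -0.2535]), 0.012002204544842243, 0.06255826354026794, 0.07059814780950546)
mat (array([ 0.4991, -0.2571]), 0.18814675509929657, 0.1875724494457245, 89.72644805908203)
melter outer (array([0.5706, 0.2742]), 0.2354496270418167, 0.3836352527141571, 80.28196716308594)
```

View pics/melt.png

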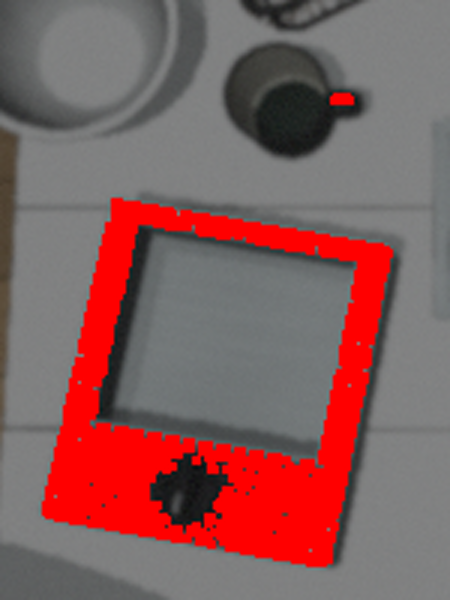

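```bash
cat >> h.py <<'E'
def melter():
    p=np.load("top_p.npy");d=np.load("top_d.npy");P=cloud("top",d)
    m=((P[...,2]>.06)&(P[...,2]<.08)&(P[...,0]>.3)&(P[...,0]<.75)&(P[...,1]>.05)&(P[...,1]<.45)).astype(np.uint8)
    k,l,s,c=cv2.connectedComponentsWithStats(m); i=1+np.argmax(s[1:,4]); m=(l==i).astype(np.uint8)
    cs,h=cv2.findContours(m,cv2.RETR_CCOMP,cv2.CHAIN_APPROX_NONE)
    big=sorted(cs,key=cv2.contourArea)
    for c in big[-2:]:
        r=rect(onz("top",c.reshape(-1,2),.07)); print("melter",r)
def subblob(n,p,cx,cy,z=.02,half=14,up=8):
    cx,cy=int(round(cx)),int(round(cy)); g=p[cy-half:cy+half+1,cx-half:cx+half+1].astype(np.float32).mean(-1)
    G=cv2.resize(g,None,fx=up,fy=up,interpolation=cv2.INTER_CUBIC)
    lo,hi=np.percentile(G,1),np.percentile(G,70); M=(G<(lo+hi)/2).astype(np.uint8)
    k,l,s,c=cv2.connectedComponentsWithStats(M); i=l[half*up+up//2,half*up+up//2]
    ct=max(cv2.findContours((l==i).astype(np.uint8),0,1)[0],key=len).reshape(-1,2)
    uv=(ct+.5)/up-.5+[cx-half,cy-half]
    W=onz(n,uv,z); r=rect(W); return r
E
python3 - <<'E'
from h import *
p=np.load("top_p.npy");s=np.load("side_p.npy"); melter()
for b in [(381,222),(419,264),(381,268),(325,277),(280,306),(331,310)]:
    print(b,subblob("top",p,*b,z=.015))
# lid outline : cyan-ish vs table
f=p.astype(int); u=np.arange(640)[None,:];v=np.arange(480)[:,None]
roi=(u>245)&(u<350)&(v>180)&(v<265)
print(p[200,280],p[180,280],p[250,330],p[262,330])
m=roi&((f[...,2]-f[...,0]>=4)|(f.max(-1)<100)); m=cv2.morphologyEx(m.astype(np.uint8),cv2.MORPH_CLOSE,np.ones((5,5)));m=cv2.morphologyEx(m,cv2.MORPH_OPEN,np.ones((5,5)))
k,l,st_,c=cv2.connectedComponentsWithStats(m); i=1+np.argmax(st_[1:,4]); ct=max(cv2.findContours((l==i).astype(np.uint8),0,1)[0],key=len).reshape(-1,2)
print("lid",rect(onz("top",ct,.005)))
vis=p.copy(); vis[l==i]=[255,0,0]; crop(vis,240,170,460,335,3,"lidm")
P=cloud("top",np.load("top_d.npy"))
for nm,(a,b,c_,e),zz in [("mug",(180,160,240,205),(.03,.09)),("mill",(375,145,412,190),(.03,.2))]:
    m=(P[...,2]>zz[0])&(P[...,2]<zz[1])&(u>a)&(u<c_)&(v>b)&(v<e); Q=P[m]; print(nm,Q.min(0),Q.max(0))
E
```

```text
melter (array([0.5438, 0.2794]), 0.18686828017234802, 0.16845174133777618, 80.04594421386719)
melter (array([0.5119, 0.2842]), 0.23607662320137024, 0.2641262412071228, 80.12078094482422)
(381, 222) (array([ 0.6566, -0.2052]), 0.029929285869002342, 0.02640511468052864, 10.802571296691895)
(419, 264) (array([ 0.5494, -0.2975]), 0.025475338101387024, 0.030314167961478233, 10.418655395507812)
(381, 268) (array([ 0.5381, -0.2018]), 0.02635451778769493, 0.029071897268295288, 6.702793121337891)
(325, 277) (array([ 0.5162, -0.0598]), 0.028409643098711967, 0.026089414954185486, 58.603431701660156)
(280, 306) (array([0.4442, 0.0521]), 0.024063576012849808, 0.028843581676483154, 69.16224670410156)
(331, 310) (array([ 0.4359, -0.0751]), 0.02481941692531109, 0.028445951640605927, 24.61440658569336)
[113 118 119] [128 129 129] [118 122 122] [129 129 130]
lid (array([0.6612, 0.012 ]), 0.17607896029949188, 0.21479442715644836, 1.7634176015853882)
mug [0.7031 0.177  0.03  ] [0.7913 0.2882 0.0883]
mill [ 0.7505 -0.2564  0.0303] [ 0.8004 -0.2029  0.175 ]
```

View pics/lidm.png

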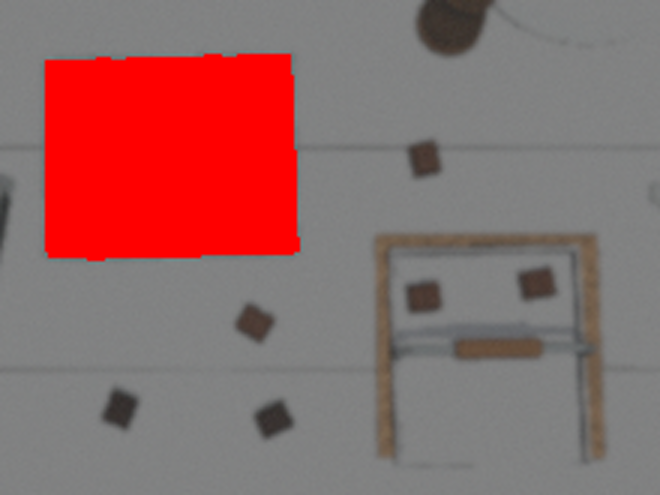

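```bash
cat >> h.py <<'E'
import json
def tgt_R(yaw,tilt=0.,cur=None):
    """jaw (tool x) along world yaw (deg, mod 180), tool y down; then tilt deg about world horizontal axis so tool points outward along jaw +yaw"""
    best=None
    for a in (yaw,yaw+180):
        a_=np.radians(a); X=np.array([np.cos(a_),np.sin(a_),0]);Y=np.array([0,0,-1.]);Z=np.cross(X,Y)
        R=np.c_[X,Y,Z]
        if tilt:
            yr=np.radians(yaw); ax=np.array([-np.sin(yr),np.cos(yr),0]); R=Rn.from_rotvec(-np.radians(tilt)*ax).as_matrix()@R
        if cur is None: return R
        ang=(Rn.from_matrix(cur).inv()*Rn.from_matrix(R)).magnitude()
        if best is None or ang<best[0]: best=(ang,R)
    return best[1]
def plan(pos,yaw,tilt=0.,R=None):
    s=ctrl.get_state(); c=Rn.from_quat(s["tcp_rot"]).as_matrix()
    if R is None: R=tgt_R(yaw,tilt,c)
    rv=(Rn.from_matrix(c).inv()*Rn.from_matrix(R)).as_rotvec(degrees=True)
    sh=c.T@(np.asarray(pos)-s["eef_pos"])*1000
    a=np.degrees(np.arctan2(c[1,0],c[0,0]))
    print("t",round(s["time"],2),"pos",s["eef_pos"],"jawyaw",round(a,1),"q",s["qpos"],"F",s["contact_force"],"op",round(s["opening"],3))
    print("  turn",rv.round(2),"shift",sh.round(1)," rows>=",int(np.ceil(max(np.linalg.norm(rv)/7.16,np.linalg.norm(sh)/41.7))))
    with open("log.jsonl","a") as f: f.write(json.dumps([list(map(float,s[k])) for k in("qpos","eef_pos","tcp_rot")])+"\n")
    return s
E
python3 - <<'E'
from h import *
plan([.444,.0525,.2],69)
plan([.444,.0525,.12],69)
print(Rn.from_quat(ctrl.get_state()["tcp_rot"]).as_matrix())
E
```

```text
t 0.2 pos [0.2431 0.6293 0.2305] jawyaw 68.9 q [ 1.052   0.2869  1.5776  0.      1.2786 -0.15  ] F [-0.1651  0.0609 -0.0528] op 0.999
  turn [-0.01 -0.13 -0.08] shift [-465.5   31.  -395.3]  rows>= 15
t 0.2 pos [0.2431 0.6293 0.2305] jawyaw 68.9 q [ 1.052   0.2869  1.5776  0.      1.2786 -0.15  ] F [-0.1651  0.0609 -0.0528] op 0.999
  turn [-0.01 -0.13 -0.08] shift [-465.4  111.  -395.3]  rows>= 15
[[ 0.3605 -0.0008 -0.9328]
 [ 0.9328 -0.0013  0.3605]
 [-0.0015 -1.      0.0002]]
```

Emit:
step_arm:
  rows:
    - [[0,0,0],[-40,5,-34],0]
    - [[0,0,0],[-465,31,-395],0]
    - [[0,0,0],[-465,31,-395],0]
    - [[0,0,0],[-465,31,-395],0]
    - [[0,0,0],[-465,31,-395],0]
    - [[0,0,0],[-465,31,-395],0]
    - [[0,0,0],[-465,31,-395],0]
    - [[0,0,0],[-465,31,-395],0]
    - [[0,0,0],[-465,31,-395],0]
    - [[0,0,0],[-465,31,-395],0]
  newtons: 40

```text
time: 1.03
eef_pos: [0.3802, 0.2349, 0.2095]
tcp_rot: [0.583, 0.4, -0.4, -0.583]
contact_force: [1.0, -0.6, -0.1]
opening: 1.005
```

```bash
python3 - <<'E'
from h import *
plan([.444,.0525,.10],69)
E
```

```text
t 1.03 pos [0.3802 0.2349 0.2095] jawyaw 68.9 q [ 0.3257 -0.2189  2.1363 -0.      1.2235 -0.8769] F [ 1.0403 -0.6025 -0.0575] op 1.005
  turn [ 0.03 -0.09  0.02] shift [-147.3  109.5 -125.1]  rows>= 6
```

Emit:
step_arm:
  rows:
    - [[0,0,0],[-147,80,-125],0]
    - [[0,0,0],[-147,80,-125],0]
    - [[0,0,0],[-147,80,-125],0]
    - [[0,0,0],[-147,80,-125],0]
    - [[0,0,0],[-147,80,-125],0]
    - [[0,0,0],[-147,109,-125],0]
    - [[0,0,0],[-147,109,-125],0]

```text
time: 1.62
eef_pos: [0.4406, 0.0529, 0.0959]
tcp_rot: [-0.582, -0.396, 0.401, 0.586]
contact_force: [-2.1, 0.2, -1.4]
opening: 1.002
```

```bash
python3 - <<'E'
from h import *
plan([.444,.0525,.005],69)
p,d=cam("top"); crop(p,220,230,380,350,4,"a1"); s,_=cam("side"); crop(s,200,160,360,320,4,"a1s")
E
```

```text
t 1.62 pos [0.4406 0.0529 0.0959] jawyaw 68.6 q [-0.1099 -0.0646  2.2287  0.      0.9872 -1.3072] F [-2.0644  0.2006 -1.4176] op 1.002
  turn [-0.54 -0.4  -0.14] shift [ 1.1 90.9 -4.2]  rows>= 3
```

View pics/a1s.png

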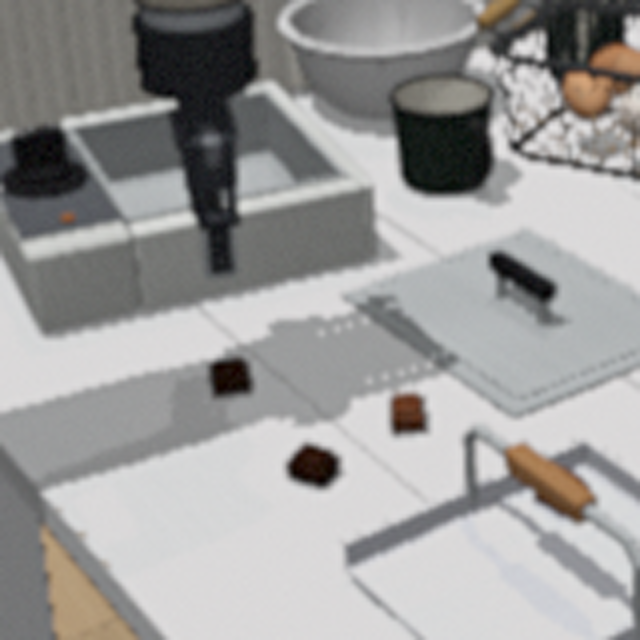

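View pics/a1.png

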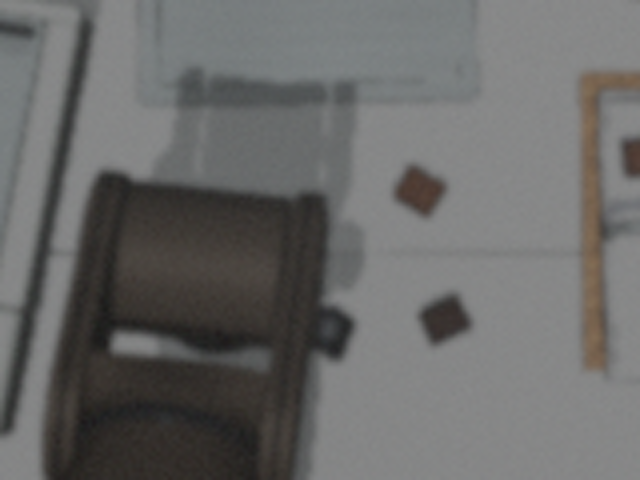

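The side view shows the gripper straight above the dark block at (257,253). The blocks haven't moved. Descending to grip.

Emit:
step_arm:
  rows:
    - [[0,0,0],[1,40,-4],0]
    - [[0,0,0],[1,75,-4],0]
    - [[0,0,0],[1,90,-4],0]
    - [[0,0,0],[1,90,-4],0]
    - [[0,0,0],[1,90,-4],1]
    - [[0,0,0],[1,90,-4],1]
    - [[0,0,0],[1,90,-4],1]
    - [[0,0,0],[1,90,-4],1]
    - [[0,0,0],[1,90,-4],1]
    - [[0,0,0],[1,90,-4],1]

```text
time: 2.55
eef_pos: [0.4492, 0.054, 0.012]
tcp_rot: [0.584, 0.401, -0.399, -0.583]
contact_force: [-0.5, 0.2, 6.0]
opening: 0.263
```

```bash
python3 - <<'E'
from h import *
plan([.444,.0525,.12],69)
E
```

```text
t 2.55 pos [0.4492 0.054  0.012 ] jawyaw 68.9 q [-0.1053  0.1127  2.2428  0.0002  0.7832 -1.3074] F [-0.5455  0.2077  5.9522] op 0.263
  turn [ 0.15 -0.13  0.05] shift [  -3.2 -108.     4. ]  rows>= 3
```

Emit:
step_arm:
  rows:
    - [[0,0,0],[0,-10,0],1]
    - [[0,0,0],[0,-40,0],1]
    - [[0,0,0],[0,-80,0],1]
    - [[0,0,0],[0,-110,0],1]
    - [[0,0,0],[0,-110,0],1]
    - [[0,0,0],[0,-110,0],1]

```text
time: 3.05
eef_pos: [0.4495, 0.0538, 0.1234]
tcp_rot: [0.585, 0.401, -0.398, -0.582]
contact_force: [-0.2, -0.6, -0.8]
opening: 0.264
```

```bash
python3 - <<'E'
from h import *
plan([.429,-.20,.12],0)
s,_=cam("side"); crop(s,200,160,360,320,4,"a2s"); 
for i in range(1): st()
E
```

```text
t 3.05 pos [0.4495 0.0538 0.1234] jawyaw 68.9 q [-0.1055 -0.0966  2.2003 -0.0001  1.0322 -1.3074] F [-0.2221 -0.5802 -0.8044] op 0.264
  turn [ 0.23 68.87  0.27] shift [-244.2    3.4  -72.3]  rows>= 10
t 3.1 pos [0.448  0.054  0.1213] rot [ 0.5835  0.4002 -0.3995 -0.5829] q [-0.1055 -0.0945  2.2026 -0.0001  1.032  -1.3075] F [-0.8289  0.6568 -0.3342] op 0.266
```

View pics/a2s.png

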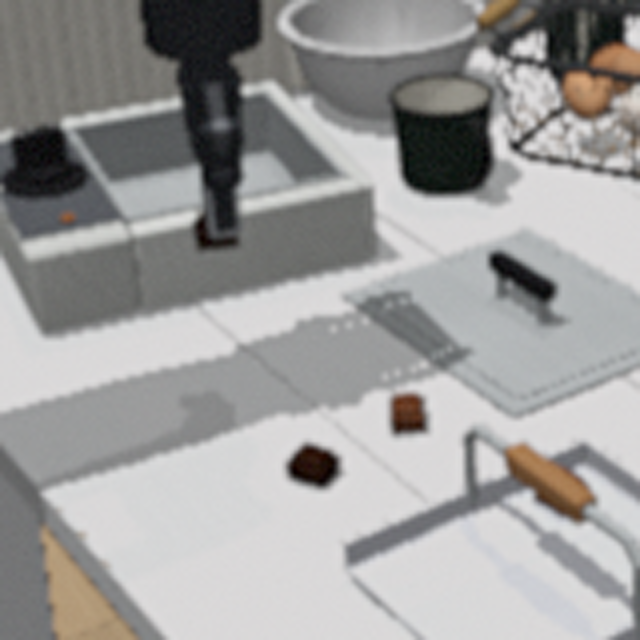

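```bash
python3 - <<'E'
from h import *
plan([.430,-.309,.12],1)
E
```

```text
t 3.1 pos [0.448  0.054  0.1213] jawyaw 68.9 q [-0.1055 -0.0945  2.2026 -0.0001  1.032  -1.3075] F [-0.8289  0.6568 -0.3342] op 0.266
  turn [ 0.06 67.87  0.06] shift [-345.1    1.3 -114.1]  rows>= 10
```

Emit:
step_arm:
  rows:
    - [[0,7,0],[-30,0,-10],1]
    - [[0,68,0],[-345,1,-114],1]
    - [[0,68,0],[-345,1,-114],1]
    - [[0,68,0],[-345,1,-114],1]
    - [[0,68,0],[-345,1,-114],1]
    - [[0,68,0],[-345,1,-114],1]
    - [[0,68,0],[-345,1,-114],1]
    - [[0,68,0],[-345,1,-114],1]
    - [[0,68,0],[-345,1,-114],1]
    - [[0,68,0],[-345,1,-114],1]

```text
time: 3.93
eef_pos: [0.4285, -0.3147, 0.1182]
tcp_rot: [0.708, 0.001, -0.002, -0.707]
contact_force: [-0.1, 0.6, 1.2]
opening: 0.264
```

Emit:
step_arm:
  rows:
    - [[0,0,0],[0,0,0],1]
    - [[0,0,0],[0,0,0],1]
    - [[0,0,0],[0,0,0],1]

```text
time: 4.18
eef_pos: [0.4291, -0.3071, 0.118]
tcp_rot: [-0.706, -0.005, 0.007, 0.708]
contact_force: [0.2, 1.1, -0.5]
opening: 0.265
```

```bash
python3 - <<'E'
from h import *
s,_=cam("side"); crop(s,260,200,420,360,4,"a3s"); 
plan([.430,-.309,.023],1)
E
```

```text
t 4.23 pos [ 0.4294 -0.3071  0.1184] jawyaw 1.0 q [-0.8132  0.0896  2.0251  0.0001  1.0296 -0.8311] F [0.2861 0.0433 0.4141] op 0.267
  turn [-0.12  0.02 -0.1 ] shift [ 0.7 95.3 -2.1]  rows>= 3
```

View pics/a3s.png

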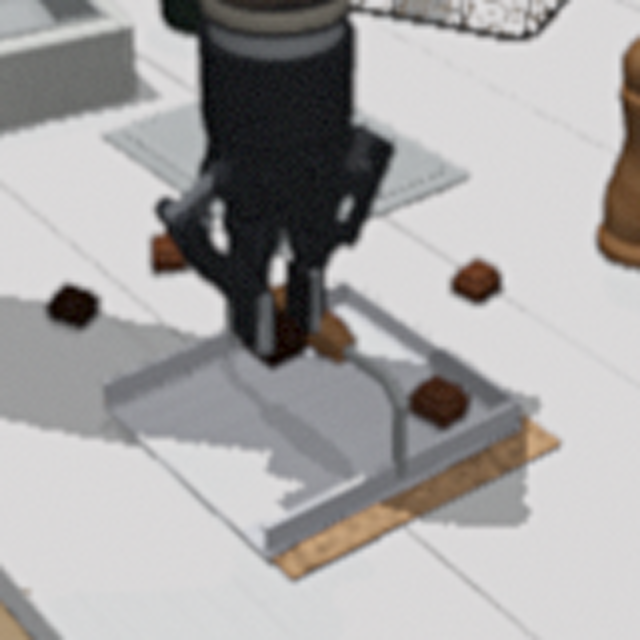

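The block is held at about (280,345) in the side crop, above the tray's mouth half, and its neighbours are clear. Shift to x=-65 mm on the tray so the knuckles stay clear of the handle.

Emit:
step_arm:
  rows:
    - [[0,0,0],[-5,30,-2],1]
    - [[0,0,0],[-5,65,-2],1]
    - [[0,0,0],[-5,85,-2],1]
    - [[0,0,0],[-5,92,-2],1]
    - [[0,0,0],[-5,95,-2],1]
    - [[0,0,0],[-5,95,-2],1]
    - [[0,0,0],[-5,95,-2],0.6]
    - [[0,0,0],[-5,95,-2],0.6]
    - [[0,0,0],[-5,95,-2],0.6]

```text
time: 4.98
eef_pos: [0.4259, -0.3118, 0.0263]
tcp_rot: [0.708, 0.006, -0.005, -0.706]
contact_force: [-0.4, -1.2, 0.2]
opening: 0.399
```

```bash
python3 - <<'E'
from h import *
s,_=cam("side"); crop(s,260,200,420,360,4,"a4s"); 
plan([.424,-.309,.12],1)
E
```

```text
t 5.03 pos [ 0.4257 -0.3117  0.026 ] jawyaw 0.9 q [-0.8244  0.2349  2.0628 -0.      0.8412 -0.8398] F [-0.2914 -0.1999  0.3333] op 0.401
  turn [ 0.12 -0.12  0.1 ] shift [ -1.5 -94.    2.5]  rows>= 3
```

View pics/a4s.png

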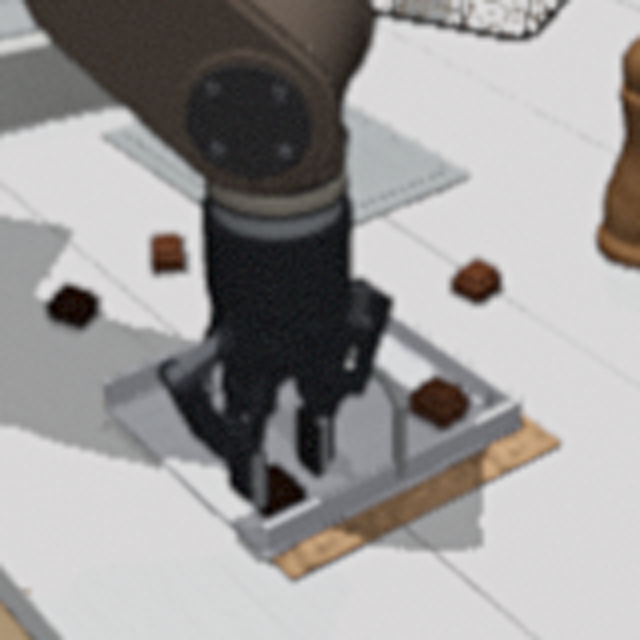

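The dark block now lies in the tray's mouth half at about (280,490) in the crop. Next I take the dark block at (0.4355, -0.0751).

Emit:
step_arm:
  rows:
    - [[0,0,0],[0,-30,0],0.6]
    - [[0,0,0],[0,-65,0],0.6]
    - [[0,0,0],[0,-95,0],0.3]
    - [[0,-7,0],[1,-95,35],0]
    - [[0,-24,0],[13,-95,236],0]
    - [[0,-24,0],[13,-95,236],0]
    - [[0,-24,0],[13,-95,236],0]
    - [[0,-24,0],[13,-75,236],0]
    - [[0,-24,0],[13,-75,236],0]
    - [[0,-24,0],[13,-75,236],0]

```text
time: 5.87
eef_pos: [0.4323, -0.0692, 0.0979]
tcp_rot: [-0.689, -0.153, 0.155, 0.691]
contact_force: [-0.1, 0.1, 0.0]
opening: 0.998
```

Emit:
step_arm:
  rows:
    - [[0,0,0],[0,0,0],0]
    - [[0,0,0],[0,0,0],0]
    - [[0,0,0],[0,0,0],0]

```text
time: 6.12
eef_pos: [0.4352, -0.076, 0.1005]
tcp_rot: [0.691, 0.152, -0.151, -0.69]
contact_force: [-0.7, 1.0, 0.1]
opening: 1.001
```

```bash
python3 - <<'E'
from h import *
s,_=cam("side"); crop(s,200,180,420,345,3.5,"a5s"); blocks("side",s)
plan([.4355,-.0751,.008],24.6)
E
```

```text
px [301.5 262.9] A 74 XY [ 0.5133 -0.061 ] rect [ 0.5062 -0.0731] [0.0444 0.0184] ang 57.7 rgb [63. 41. 31.]
px [378.9 270.5] A 72 XY [ 0.6527 -0.2092] rect [ 0.6419 -0.2196] [0.033  0.0276] ang 49.4 rgb [76. 46. 32.]
px [277.4 275.7] A 52 XY [ 0.4317 -0.0757] rect [ 0.4255 -0.0883] [0.0324 0.0174] ang 60.4 rgb [28. 13.  8.]
px [369.4 300.4] A 101 XY [ 0.5525 -0.2906] rect [ 0.5453 -0.3002] [0.0315 0.0316] ang 13.3 rgb [79. 46. 30.]
px [328.1 321.8] A 89 XY [ 0.4313 -0.2962] rect [ 0.4257 -0.3057] [0.0296 0.0235] ang 55.0 rgb [41. 21. 13.]
t 6.17 pos [ 0.4351 -0.0762  0.1004] jawyaw 24.8 q [-0.4037 -0.0843  2.2373 -0.0002  0.9867 -0.8358] F [1.0581 1.0615 0.4684] op 0.998
  turn [0.09 0.16 0.06] shift [ 0.7 92.4  0.9]  rows>= 3
```

View pics/a5s.png

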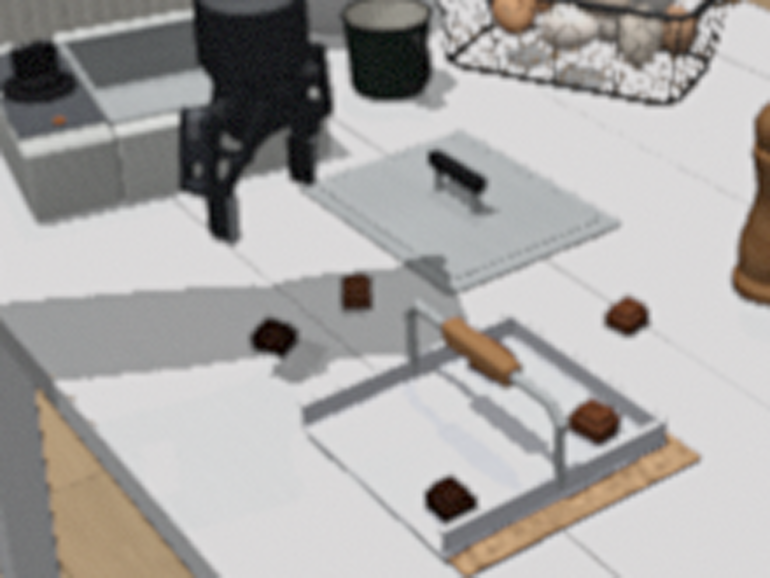

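The blocks haven't moved, and the fingers straddle the dark block at (277,276). Grip and lift it.

Emit:
step_arm:
  rows:
    - [[0,0,0],[0,40,1],0]
    - [[0,0,0],[1,75,1],0]
    - [[0,0,0],[1,90,1],0]
    - [[0,0,0],[1,90,1],0]
    - [[0,0,0],[1,90,1],1]
    - [[0,0,0],[1,90,1],1]
    - [[0,0,0],[1,90,1],1]
    - [[0,0,0],[1,90,1],1]
    - [[0,0,0],[1,60,1],1]
    - [[0,0,0],[1,20,1],1]

```text
time: 7.0
eef_pos: [0.4322, -0.0724, 0.078]
tcp_rot: [-0.689, -0.15, 0.154, 0.692]
contact_force: [1.0, -0.2, 0.4]
opening: 0.148
```

Emit:
step_arm:
  rows:
    - [[0,0,0],[0,-35,0],1]
    - [[0,0,0],[0,-35,0],1]
    - [[0,0,0],[0,-35,0],1]
    - [[0,0,0],[0,-35,0],1]

```text
time: 7.33
eef_pos: [0.4349, -0.0734, 0.1151]
tcp_rot: [0.691, 0.153, -0.152, -0.69]
contact_force: [0.4, 0.4, 0.2]
opening: 0.006
```

```bash
python3 - <<'E'
from h import *
plan([.424,-.273,.115],1)
E
```

```text
t 7.33 pos [ 0.4349 -0.0734  0.1151] jawyaw 24.9 q [-0.398  -0.1101  2.2297 -0.      1.0205 -0.8322] F [0.3976 0.3509 0.1801] op 0.006
  turn [ 0.05 23.88  0.07] shift [ -93.9    0.2 -176.5]  rows>= 5
```

The fingers closed too late and I lifted an empty gripper. Reopen, look, and allow a longer closing time.

Emit:
step_arm:
  rows:
    - [[0,0,0],[0,0,0],0]
    - [[0,0,0],[0,0,0],0]
    - [[0,0,0],[0,0,0],0]
    - [[0,0,0],[0,0,0],0]

```text
time: 7.67
eef_pos: [0.4342, -0.0732, 0.1135]
tcp_rot: [-0.69, -0.152, 0.153, 0.691]
contact_force: [0.1, -0.8, 0.2]
opening: 0.563
```

```bash
python3 - <<'E'
from h import *
s,_=cam("side"); crop(s,200,180,420,345,3.5,"a6s"); blocks("side",s)
plan([.4355,-.0751,.009],24.6)
E
```

```text
px [301.4 262.7] A 76 XY [ 0.5136 -0.0604] rect [ 0.5062 -0.0729] [0.0446 0.0184] ang 56.9 rgb [64. 43. 32.]
px [378.8 270.5] A 70 XY [ 0.6526 -0.2092] rect [ 0.6419 -0.2196] [0.033  0.0276] ang 49.4 rgb [76. 46. 32.]
px [277.7 275.8] A 63 XY [ 0.432  -0.0766] rect [ 0.4261 -0.0886] [0.031  0.0234] ang 53.6 rgb [26. 12.  7.]
px [369.2 300.4] A 98 XY [ 0.5521 -0.2904] rect [ 0.5453 -0.3002] [0.0315 0.0316] ang 13.3 rgb [78. 45. 30.]
px [328.1 321.9] A 90 XY [ 0.4309 -0.2966] rect [ 0.4236 -0.3057] [0.0258 0.0275] ang 1.2 rgb [40. 20. 12.]
t 7.72 pos [ 0.4344 -0.0733  0.1137] jawyaw 24.9 q [-0.3982 -0.1074  2.23   -0.      1.0206 -0.8322] F [0.7394 0.0237 0.3585] op 0.653
  turn [-0.07  0.27 -0.07] shift [  0.4 104.7  -2.3]  rows>= 3
```

View pics/a6s.png

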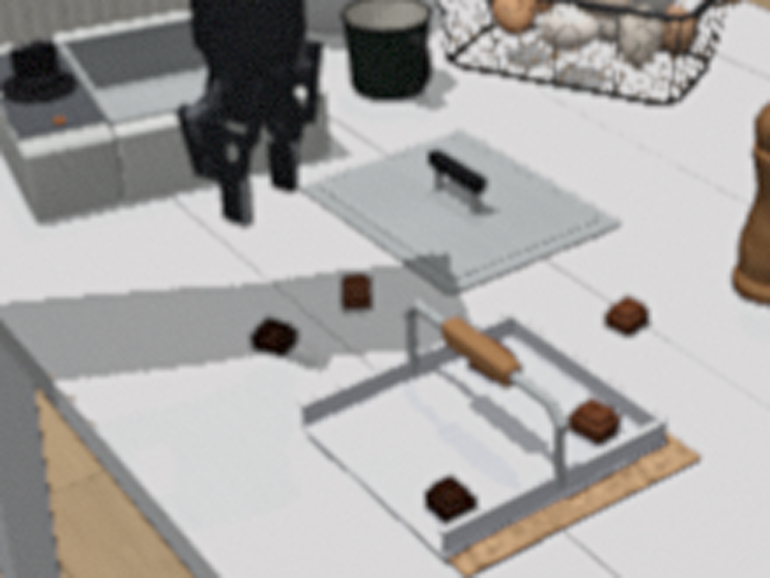

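Emit:
step_arm:
  rows:
    - [[0,0,0],[0,40,-2],0.3]
    - [[0,0,0],[0,75,-2],0.4]
    - [[0,0,0],[0,95,-2],0.4]
    - [[0,0,0],[0,104,-2],0.4]
    - [[0,0,0],[0,104,-2],1]
    - [[0,0,0],[0,104,-2],1]
    - [[0,0,0],[0,104,-2],1]
    - [[0,0,0],[0,104,-2],1]
    - [[0,0,0],[0,104,-2],1]
    - [[0,0,0],[0,104,-2],1]

```text
time: 8.55
eef_pos: [0.4365, -0.0755, 0.0116]
tcp_rot: [0.691, 0.153, -0.152, -0.69]
contact_force: [1.0, 0.1, -0.5]
opening: 0.268
```

Emit:
step_arm:
  rows:
    - [[0,0,0],[0,0,0],1]
    - [[0,0,0],[0,0,0],1]
    - [[0,0,0],[0,-30,0],1]
    - [[0,0,0],[0,-65,0],1]
    - [[0,0,0],[0,-105,0],1]
    - [[0,0,0],[0,-105,0],1]
    - [[0,0,0],[0,-105,0],1]
    - [[0,0,0],[0,-105,0],1]

```text
time: 9.22
eef_pos: [0.4352, -0.075, 0.1152]
tcp_rot: [-0.69, -0.152, 0.152, 0.691]
contact_force: [-0.5, 0.5, -1.3]
opening: 0.265
```

```bash
python3 - <<'E'
from h import *
plan([.424,-.270,.115],1)
E
```

```text
t 9.22 pos [ 0.4352 -0.075   0.1152] jawyaw 24.9 q [-0.4012 -0.1076  2.2273 -0.      1.0223 -0.8353] F [-0.5368  0.4899 -1.2959] op 0.265
  turn [-0.01 23.87 -0.02] shift [ -92.2    0.2 -172.1]  rows>= 5
```

Emit:
step_arm:
  rows:
    - [[0,5,0],[-15,0,-30],1]
    - [[0,24,0],[-92,0,-172],1]
    - [[0,24,0],[-92,0,-172],1]
    - [[0,24,0],[-92,0,-172],1]
    - [[0,24,0],[-92,0,-172],1]
    - [[0,24,0],[-92,0,-172],1]
    - [[0,24,0],[-92,0,-172],1]
    - [[0,24,0],[-92,0,-172],1]
    - [[0,24,0],[-92,0,-172],1]

```text
time: 9.97
eef_pos: [0.4238, -0.2681, 0.1139]
tcp_rot: [-0.706, -0.005, 0.007, 0.708]
contact_force: [-0.4, 0.3, -0.1]
opening: 0.262
```

```bash
python3 - <<'E'
from h import *
plan([.424,-.270,.022],1)
E
```

```text
t 9.97 pos [ 0.4238 -0.2681  0.1139] jawyaw 0.9 q [-0.7668  0.0379  2.0891  0.0002  1.0181 -0.7833] F [-0.3882  0.3069 -0.1375] op 0.262
  turn [-0.15 -0.06 -0.14] shift [ 0.4 91.9 -2.1]  rows>= 3
```

Emit:
step_arm:
  rows:
    - [[0,0,0],[0,35,-2],1]
    - [[0,0,0],[0,70,-2],1]
    - [[0,0,0],[0,85,-2],1]
    - [[0,0,0],[0,91,-2],1]
    - [[0,0,0],[0,91,-2],1]
    - [[0,0,0],[0,91,-2],0.6]
    - [[0,0,0],[0,91,-2],0.6]
    - [[0,0,0],[0,91,-2],0.6]
    - [[0,0,0],[0,55,-2],0.6]
    - [[0,0,0],[0,20,-2],0.5]

```text
time: 10.8
eef_pos: [0.4234, -0.2709, 0.0952]
tcp_rot: [-0.706, -0.004, 0.006, 0.708]
contact_force: [1.0, -0.4, 0.9]
opening: 0.496
```

```bash
python3 - <<'E'
from h import *
plan([.516,-.060,.10],58.6)
E
```

```text
t 10.8 pos [ 0.4234 -0.2709  0.0952] jawyaw 0.9 q [-0.7712  0.0695  2.0958 -0.      0.9807 -0.7864] F [ 1.0269 -0.3676  0.8731] op 0.496
  turn [ -0.25 -57.73  -0.07] shift [ 95.8  -4.4 209.4]  rows>= 9
```

Emit:
step_arm:
  rows:
    - [[0,0,0],[0,-15,10],0.4]
    - [[0,32,0],[96,-25,209],0.2]
    - [[0,32,0],[96,-25,209],0.2]
    - [[0,32,0],[96,-15,209],0.2]
    - [[0,32,0],[96,-5,209],0.2]
    - [[0,32,0],[96,-5,209],0.2]
    - [[0,32,0],[96,-5,209],0.2]
    - [[0,32,0],[96,-5,209],0.2]
    - [[0,32,0],[96,-5,209],0.2]
    - [[0,32,0],[96,-5,209],0.2]

```text
time: 11.63
eef_pos: [0.5178, -0.0618, 0.1015]
tcp_rot: [0.681, -0.189, 0.19, -0.681]
contact_force: [-0.4, 0.1, 0.3]
opening: 0.793
```

```bash
python3 - <<'E'
from h import *
s,_=cam("side"); crop(s,200,180,420,345,3.5,"a7s"); blocks("side",s)
plan([.516,-.060,.01],-31.4)
E
```

```text
px [301.5 262.7] A 76 XY [ 0.5137 -0.0606] rect [ 0.5061 -0.0729] [0.0445 0.0184] ang 56.9 rgb [64. 43. 33.]
px [378.9 270.5] A 72 XY [ 0.6527 -0.2092] rect [ 0.6419 -0.2196] [0.033  0.0276] ang 49.4 rgb [77. 46. 32.]
px [369.2 300.3] A 100 XY [ 0.5526 -0.2901] rect [ 0.5452 -0.3   ] [0.0315 0.0311] ang 13.3 rgb [79. 46. 30.]
px [322.9 317.8] A 188 XY [ 0.4299 -0.2784] rect [ 0.4234 -0.2872] [0.0256 0.0645] ang 1.1 rgb [40. 20. 13.]
t 11.68 pos [ 0.5176 -0.0623  0.1014] jawyaw -31.2 q [-0.3145  0.0978  2.0521 -0.0004  0.9903  0.2295] F [-0.091  -0.6968 -0.9581] op 0.802
  turn [-0.    0.24  0.08] shift [-2.7 91.4  1.2]  rows>= 3
```

View pics/a7s.png

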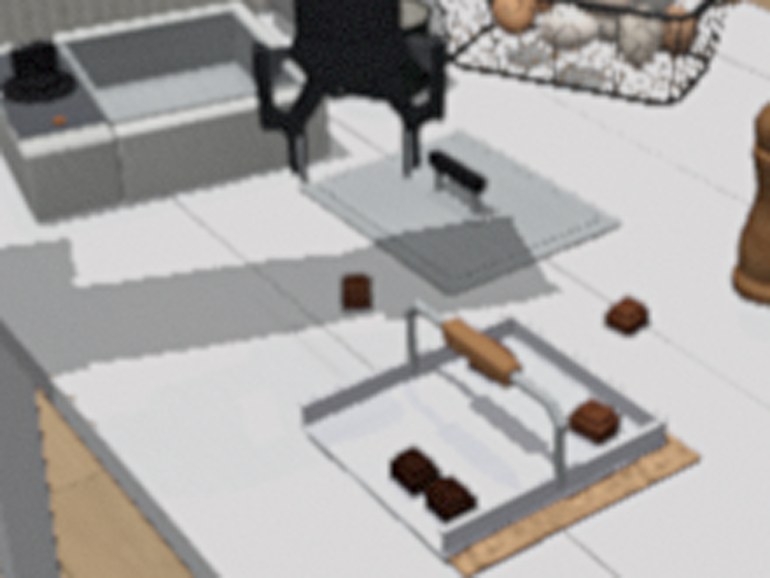

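Both dark blocks lie side by side in the mouth half of the tray, and the light block sits between the jaws at (301,263). Grip it.

Emit:
step_arm:
  rows:
    - [[0,0,0],[-3,40,1],0.35]
    - [[0,0,0],[-3,75,1],0.4]
    - [[0,0,0],[-3,90,1],0.4]
    - [[0,0,0],[-3,91,1],0.4]
    - [[0,0,0],[-3,91,1],1]
    - [[0,0,0],[-3,91,1],1]
    - [[0,0,0],[-3,91,1],1]
    - [[0,0,0],[-3,91,1],1]
    - [[0,0,0],[-3,91,1],1]
    - [[0,0,0],[-3,91,1],1]

```text
time: 12.52
eef_pos: [0.517, -0.06, 0.0116]
tcp_rot: [0.681, -0.188, 0.191, -0.681]
contact_force: [-1.0, -0.4, 7.3]
opening: 0.264
```

Emit:
step_arm:
  rows:
    - [[0,0,0],[0,0,0],1]
    - [[0,0,0],[0,-30,0],1]
    - [[0,0,0],[0,-65,0],1]
    - [[0,0,0],[0,-105,0],1]
    - [[0,0,0],[0,-105,0],1]
    - [[0,0,0],[0,-105,0],1]
    - [[0,0,0],[0,-105,0],1]

```text
time: 13.1
eef_pos: [0.515, -0.0589, 0.1144]
tcp_rot: [-0.681, 0.19, -0.19, 0.681]
contact_force: [-0.7, -0.5, -0.5]
opening: 0.264
```

```bash
python3 - <<'E'
from h import *
plan([.424,-.234,.115],1)
E
```

```text
t 13.1 pos [ 0.515  -0.0589  0.1144] jawyaw -31.1 q [-0.3098  0.0728  2.0514  0.0001  1.0176  0.2333] F [-0.739  -0.5232 -0.5473] op 0.264
  turn [ -0.01 -32.12  -0.01] shift [  12.6   -0.6 -196.9]  rows>= 5
```

Emit:
step_arm:
  rows:
    - [[0,-5,0],[2,0,-30],1]
    - [[0,-32,0],[13,-1,-197],1]
    - [[0,-32,0],[13,-1,-197],1]
    - [[0,-32,0],[13,-1,-197],1]
    - [[0,-32,0],[13,-1,-197],1]
    - [[0,-32,0],[13,-1,-197],1]
    - [[0,-32,0],[13,-1,-197],1]
    - [[0,-32,0],[13,-1,-197],1]
    - [[0,-32,0],[13,-1,-197],1]

```text
time: 13.85
eef_pos: [0.4239, -0.2334, 0.114]
tcp_rot: [-0.706, -0.004, 0.006, 0.708]
contact_force: [-0.5, -0.1, 0.1]
opening: 0.263
```

```bash
python3 - <<'E'
from h import *
plan([.424,-.232,.023],1)
E
```

```text
t 13.85 pos [ 0.4239 -0.2334  0.114 ] jawyaw 0.8 q [-0.7135 -0.0024  2.13    0.0006  1.0174 -0.7281] F [-0.516  -0.0947  0.0823] op 0.263
  turn [-0.15 -0.18 -0.12] shift [ 0.3 91.   1.1]  rows>= 3
```

Emit:
step_arm:
  rows:
    - [[0,0,0],[0,35,1],1]
    - [[0,0,0],[0,70,1],1]
    - [[0,0,0],[0,85,1],1]
    - [[0,0,0],[0,91,1],1]
    - [[0,0,0],[0,91,1],1]
    - [[0,0,0],[0,91,1],0.6]
    - [[0,0,0],[0,91,1],0.6]
    - [[0,0,0],[0,91,1],0.6]
    - [[0,0,0],[0,55,1],0.6]
    - [[0,0,0],[0,20,1],0.5]

```text
time: 14.68
eef_pos: [0.4233, -0.2324, 0.0951]
tcp_rot: [-0.706, -0.004, 0.007, 0.708]
contact_force: [1.2, -0.8, 0.3]
opening: 0.494
```

```bash
python3 - <<'E'
from h import *
print("mill", onz("top",[[390,188.5]],0), onz("side",[[421,267]],0), onz("top",[[380,180],[405,180]],0.01))
p,_=cam("top"); print(subblob("top",p,381,222,z=.015)); blocks("top",p)
crop(p,340,130,460,340,2.8,"b1")
plan([.657,-.205,.20],10.8)
E
```

```text
mill [[ 0.7506 -0.2318  0.    ]] [[ 0.7617 -0.2502  0.    ]] [[ 0.7706 -0.2049  0.01  ]
 [ 0.7707 -0.2699  0.01  ]]
(array([ 0.6567, -0.2054]), 0.029771314933896065, 0.02653387375175953, 10.919455528259277)
px [381.  222.8] A 90 XY [ 0.6572 -0.2055] rect [ 0.6545 -0.2042] [0.0204 0.0263] ang 89.0 rgb [79. 66. 61.]
px [391.1 250.2] A 35 XY [ 0.5859 -0.2299] rect [ 0.5848 -0.2281] [0.0102 0.0203] ang 0.1 rgb [86. 77. 69.]
px [418.6 264.2] A 96 XY [ 0.55   -0.2988] rect [ 0.5486 -0.2968] [0.0233 0.0264] ang 9.5 rgb [77. 63. 57.]
px [380.9 268.8] A 83 XY [ 0.5381 -0.2028] rect [ 0.5364 -0.2019] [0.0203 0.0252] ang 0.1 rgb [60. 52. 49.]
t 14.73 pos [ 0.4283 -0.2364  0.1042] jawyaw 0.9 q [-0.712   0.0163  2.1318  0.0001  0.9815 -0.7276] F [ 4.1836 -0.688   4.6346] op 0.5
  turn [ 0.5  -9.91  0.48] shift [230.  -93.9  27. ]  rows>= 6
```

View pics/b1.png

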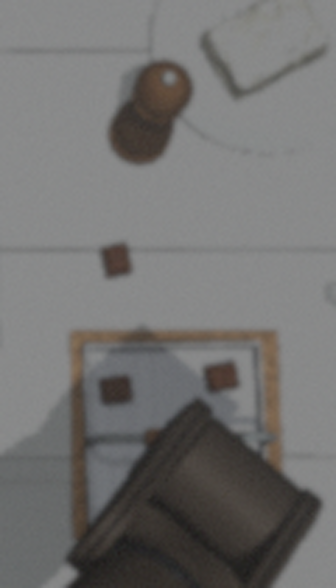

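```bash
python3 - <<'E'
from h import *
s,_=cam("side"); crop(s,260,200,420,360,4,"b2s"); 
st()
E
```

```text
t 14.78 pos [ 0.4287 -0.2369  0.1028] rot [ 0.7105  0.0093 -0.0015 -0.7037] q [-0.7123  0.0185  2.1327  0.      0.9758 -0.7276] F [ 0.9835 -0.6644  0.6395] op 0.504
```

View pics/b2s.png

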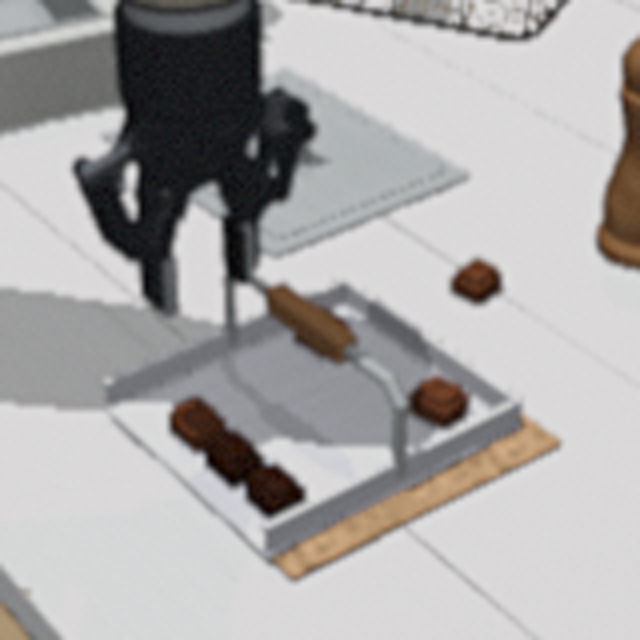

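Three blocks now lie in a row at the mouth. The fourth is still at (0.657, -0.205), with the mill's near edge at about x=0.742.

Emit:
step_arm:
  rows:
    - [[0,0,0],[0,-30,0],0.5]
    - [[0,-10,0],[100,-60,15],0.3]
    - [[0,-10,0],[228,-60,28],0.3]
    - [[0,-10,0],[228,-60,28],0.3]
    - [[0,-10,0],[228,-60,28],0.3]
    - [[0,-10,0],[228,-30,28],0.3]
    - [[0,-10,0],[228,-10,28],0.3]
    - [[0,-10,0],[228,-10,28],0.3]
    - [[0,-10,0],[228,-10,28],0.3]
    - [[0,-10,0],[228,-10,28],0.3]

```text
time: 15.62
eef_pos: [0.6519, -0.2021, 0.1058]
tcp_rot: [0.704, 0.067, -0.067, -0.704]
contact_force: [0.5, -0.4, 0.9]
opening: 0.701
```

```bash
python3 - <<'E'
from h import *
s,_=cam("side"); crop(s,280,150,460,330,3.3,"b3s"); blocks("side",s)
plan([.657,-.2055,.012],10.8)
E
```

```text
px [378.7 269.8] A 92 XY [ 0.6544 -0.2064] rect [ 0.6446 -0.2163] [0.0422 0.0275] ang 48.3 rgb [58. 36. 26.]
px [369.6 299.9] A 116 XY [ 0.554  -0.2896] rect [ 0.5451 -0.2994] [0.0377 0.0295] ang 50.5 rgb [79. 47. 32.]
t 15.67 pos [ 0.6522 -0.2026  0.1074] jawyaw 10.8 q [-0.4494  0.4182  1.6443 -0.0003  1.0767 -0.6386] F [ 0.2294 -0.0277  1.6834] op 0.7
  turn [0.09 0.05 0.11] shift [ 4.  95.4 -3.6]  rows>= 3
```

View pics/b3s.png

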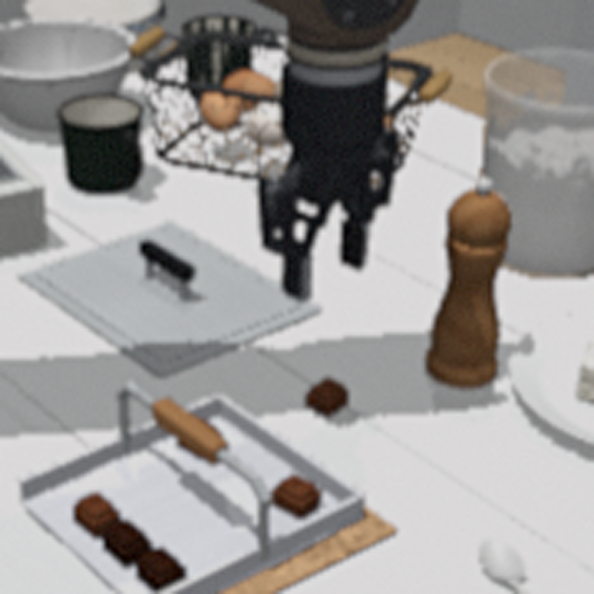

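The gripper is above the block, well clear of the mill. Descend and grip.

Emit:
step_arm:
  rows:
    - [[0,0,0],[4,40,-3],0.35]
    - [[0,0,0],[4,75,-3],0.4]
    - [[0,0,0],[4,90,-3],0.4]
    - [[0,0,0],[4,95,-3],0.4]
    - [[0,0,0],[4,95,-3],1]
    - [[0,0,0],[4,95,-3],1]
    - [[0,0,0],[4,95,-3],1]
    - [[0,0,0],[4,95,-3],1]
    - [[0,0,0],[4,95,-3],1]
    - [[0,0,0],[4,95,-3],1]

```text
time: 16.5
eef_pos: [0.6583, -0.2051, 0.0135]
tcp_rot: [0.705, 0.068, -0.066, -0.703]
contact_force: [-1.0, 0.1, 6.4]
opening: 0.311
```

Emit:
step_arm:
  rows:
    - [[0,0,0],[0,0,0],1]
    - [[0,0,0],[0,-30,0],1]
    - [[0,0,0],[0,-65,0],1]
    - [[0,0,0],[0,-105,0],1]
    - [[0,0,0],[0,-105,0],1]
    - [[0,0,0],[0,-105,0],1]
    - [[0,0,0],[0,-105,0],1]

```text
time: 17.08
eef_pos: [0.6565, -0.2041, 0.1158]
tcp_rot: [0.704, 0.067, -0.067, -0.704]
contact_force: [0.5, -0.1, -0.4]
opening: 0.31
```

```bash
python3 - <<'E'
from h import *
plan([.424,-.195,.14],1)
E
```

```text
t 17.08 pos [ 0.6565 -0.2041  0.1158] jawyaw 10.9 q [-0.4487  0.4189  1.6265  0.      1.096  -0.6385] F [ 0.529  -0.1305 -0.4335] op 0.31
  turn [0.01 9.87 0.01] shift [-226.6  -24.3   52.8]  rows>= 6
```

Emit:
step_arm:
  rows:
    - [[0,0,0],[0,-24,0],1]
    - [[0,10,0],[-227,-24,53],1]
    - [[0,10,0],[-227,-24,53],1]
    - [[0,10,0],[-227,-24,53],1]
    - [[0,10,0],[-227,-24,53],1]
    - [[0,10,0],[-227,-24,53],1]
    - [[0,10,0],[-227,-24,53],1]
    - [[0,10,0],[-227,-24,53],1]
    - [[0,10,0],[-227,-24,53],1]
    - [[0,10,0],[-227,-24,53],1]

```text
time: 17.92
eef_pos: [0.4238, -0.1949, 0.1388]
tcp_rot: [-0.707, -0.005, 0.005, 0.707]
contact_force: [-0.7, -0.2, 0.2]
opening: 0.313
```

```bash
python3 - <<'E'
from h import *
plan([.424,-.195,.024],1)
E
```

```text
t 17.92 pos [ 0.4238 -0.1949  0.1388] jawyaw 0.9 q [-0.6492 -0.0818  2.1549  0.0002  1.0694 -0.6642] F [-0.6898 -0.1584  0.2346] op 0.313
  turn [-0.04 -0.15 -0.03] shift [  0.2 114.8  -0.2]  rows>= 3
```

Emit:
step_arm:
  rows:
    - [[0,0,0],[0,40,0],1]
    - [[0,0,0],[0,80,0],1]
    - [[0,0,0],[0,105,0],1]
    - [[0,0,0],[0,114,0],1]
    - [[0,0,0],[0,114,0],1]
    - [[0,0,0],[0,114,0],0.55]
    - [[0,0,0],[0,114,0],0.55]
    - [[0,0,0],[0,114,0],0.55]
    - [[0,0,0],[0,80,0],0.55]
    - [[0,0,0],[0,40,0],0.5]

```text
time: 18.75
eef_pos: [0.4217, -0.1934, 0.0979]
tcp_rot: [-0.705, -0.003, 0.007, 0.709]
contact_force: [0.1, -0.5, -0.6]
opening: 0.496
```

Emit:
step_arm:
  rows:
    - [[0,0,0],[0,-40,0],0.3]
    - [[0,0,0],[0,-80,0],0]
    - [[0,0,0],[-10,-90,40],0]
    - [[0,0,0],[-20,-90,80],0]
    - [[0,0,0],[-20,-90,120],0]
    - [[0,0,0],[-20,-90,160],0]
    - [[0,0,0],[-20,-90,160],0]
    - [[0,0,0],[-20,-90,160],0]

```text
time: 19.42
eef_pos: [0.4015, -0.0335, 0.1905]
tcp_rot: [0.707, 0.008, -0.006, -0.707]
contact_force: [-0.1, -1.0, 0.3]
opening: 0.997
```

```bash
python3 - <<'E'
from h import *
s,ds=cam("side"); crop(s,260,200,420,360,4,"b4s"); p,d=cam("top"); crop(p,340,220,460,340,5,"b4"); np.save("t2p.npy",p);np.save("t2d.npy",d);np.save("s2d.npy",ds);np.save("s2p.npy",s)
st()
E
```

```text
t 19.52 pos [ 0.4017 -0.0356  0.1904] rot [ 0.7075  0.0062 -0.005  -0.7067] q [-0.3409 -0.3175  2.2493 -0.0004  1.2078 -0.3565] F [ 0.1757  0.5545 -0.3499] op 1.003
```

View pics/b4s.png

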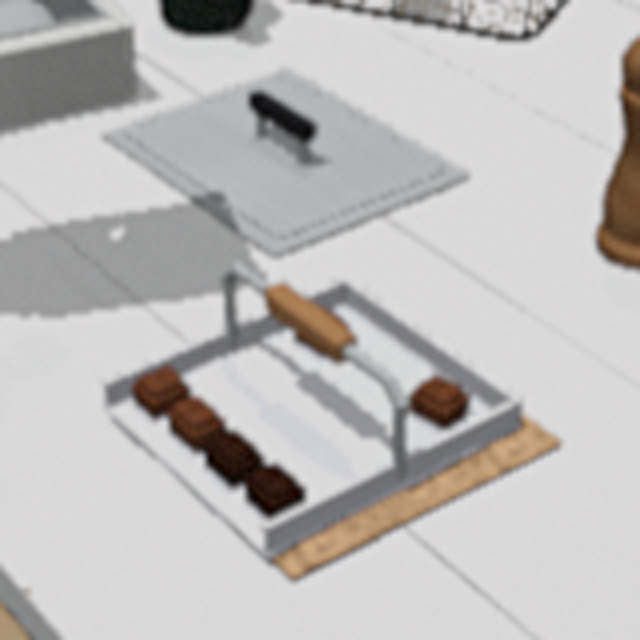

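View pics/b4.png

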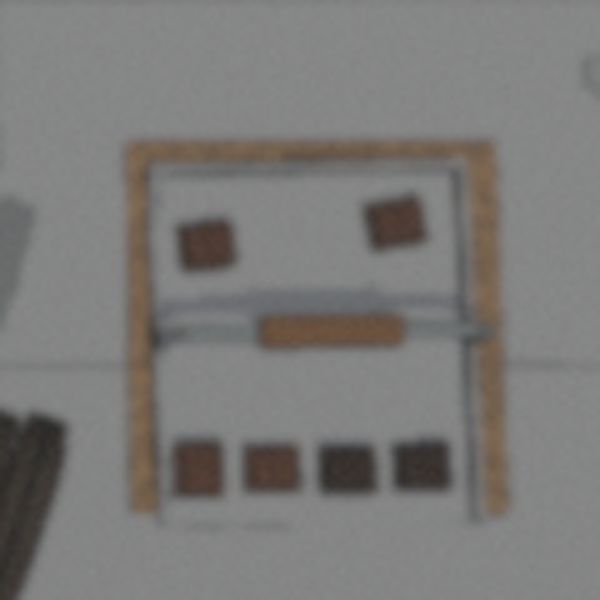

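All six blocks lie on the tray, four in the mouth row and two behind the handle. Now I measure the handle precisely.

```bash
python3 - <<'E'
from h import *
from scipy.optimize import least_squares
def wood(n,p,a,b,c,e,th):
    g=p[b:e,a:c].astype(np.float32); G=cv2.resize(g[...,0]-g[...,2],None,fx=8,fy=8,interpolation=cv2.INTER_CUBIC)
    M=(G>th).astype(np.uint8); k,l,s,c_=cv2.connectedComponentsWithStats(M); i=1+np.argmax(s[1:,4])
    ct=max(cv2.findContours((l==i).astype(np.uint8),0,1)[0],key=len).reshape(-1,2)
    return (ct+.5)/8-.5+[a,b],(c_[i]+.5)/8-.5+[a,b]
p=np.load("t2p.npy");s=np.load("s2p.npy")
ct,c=wood("top",p,388,278,425,292,18); print(c,rect(onz("top",ct,.082)),onz("top",c[None],.08))
cs,c2=wood("side",s,322,262,352,294,30); print(c2)
P=[ray("top",c[None]),ray("side",c2[None])]
(o1,r1),(o2,r2)=P; r1=r1[0];r2=r2[0]
A=np.c_[r1,-r2]; t=np.linalg.lstsq(A,o2-o1,rcond=None)[0]; print("tri",o1+r1*t[0],o2+r2*t[1])
# tray walls yaw: dark inner edge lines
print(onz("top",[[340+153/5,220+175/5],[340+160/5,220+520/5],[340+458/5,220+175/5],[340+475/5,220+520/5]],.01))
Pc=cloud("top",np.load("t2d.npy")); print("handle depth z",np.nanmedian(Pc[284:287,396:417,2]))
m=((Pc[...,2]>.018)&(Pc[...,2]<.04)); 
plan([.489,-.2535,.16],1)
E
```

```text
[405.9041 285.681 ] (array([ 0.4885, -0.2535]), 0.014522161334753036, 0.0680517703294754, 0.7911437153816223) [[ 0.4887 -0.2536  0.08  ]]
[336.8322 279.5657]
tri [ 0.4892 -0.2545  0.0744] [ 0.487  -0.2533  0.074 ]
[[ 0.5735 -0.1774  0.01  ]
 [ 0.3996 -0.1781  0.01  ]
 [ 0.5737 -0.3326  0.01  ]
 [ 0.3998 -0.3352  0.01  ]]
handle depth z 0.08393773573412533
t 19.52 pos [ 0.4017 -0.0356  0.1904] jawyaw 0.9 q [-0.3409 -0.3175  2.2493 -0.0004  1.2078 -0.3565] F [ 0.1757  0.5545 -0.3499] op 1.003
  turn [ 0.06 -0.1   0.1 ] shift [  83.8   30.7 -219.2]  rows>= 6
```

```bash
cat > kin.py <<'E'
from h import *
from scipy.optimize import least_squares
L=[json.loads(l) for l in open("log.jsonl")]
Q=np.array([l[0] for l in L]);X=np.array([l[1] for l in L])
def rz(par,q):
    L1,L2,b,c,h,a0=par
    r=a0+L1*np.sin(q[:,1])+L2*np.sin(q[:,1]+q[:,2]+b); z=h+L1*np.cos(q[:,1])+L2*np.cos(q[:,1]+q[:,2]+b); return r,z
def res(par):
    r,z=rz(par,Q); d=par[3]
    x=np.cos(Q[:,0])*r-np.sin(Q[:,0])*d; y=np.sin(Q[:,0])*r+np.cos(Q[:,0])*d
    return np.r_[x-X[:,0],y-X[:,1],z-X[:,2]]
best=None
for b in (-.3,0,.3):
  f=least_squares(res,[.4,.4,b,.1,0.1,0.],loss="soft_l1",f_scale=.003)
  if best is None or f.cost<best.cost: best=f
if __name__=="__main__": print(best.x,best.cost,np.abs(best.fun).max(),len(L)); 
def ik(pos,tilt,L3,seed=(0,2.0)):
    """planar; tilt deg outward in radial plane; pos=TCP; returns q1,q2,q3,q5"""
    par=best.x; rho=np.hypot(pos[0],pos[1]); d=par[3]; r=np.sqrt(rho**2-d**2); q1=np.arctan2(pos[1],pos[0])-np.arctan2(d,r)
    t=np.radians(tilt); r0=r-L3*np.sin(t); z0=pos[2]+L3*np.cos(t)-L3  # equivalent tool-down TCP
    f=least_squares(lambda q:np.r_[np.array(rz(par,np.array([[0,q[0],q[1]]])))[:,0]-[r0,z0]],seed)
    q2,q3=f.x; return q1,q2,q3,np.pi-t-q2-q3,f.cost
E
python3 kin.py; python3 - <<'E'
from kin import *
for L3 in(.2,.3):
  for tilt in (0,20,45,60): print(L3,tilt,np.round(ik([.56,.276,.18],tilt,L3),3))
E
```

```text
[ 0.4429  0.5723  0.0347  0.1009 -0.0098  0.0001] 1.0377732925949316e-05 0.002542449193550289 23
0.2 0 [0.296 0.222 1.751 1.168 0.   ]
0.2 20 [0.296 0.089 1.925 0.778 0.   ]
0.2 45 [ 0.296 -0.012  2.124  0.244  0.   ]
0.2 60 [ 0.296 -0.017  2.218 -0.106  0.   ]
0.3 0 [0.296 0.222 1.751 1.168 0.   ]
0.3 20 [0.296 0.021 2.008 0.763 0.   ]
0.3 45 [ 0.296 -0.133  2.299  0.19   0.   ]
0.3 60 [ 0.296 -0.121  2.43  -0.215  0.   ]
```

```bash
python3 - <<'E'
from kin import *
for L3 in(.2,.3):
  for tilt in (0,20,30,40,50): print(L3,tilt,np.round(ik([.614,.267,.18],tilt,L3),3))
E
```

```text
0.2 0 [0.259 0.317 1.634 1.19  0.   ]
0.2 20 [0.259 0.187 1.816 0.79  0.   ]
0.2 30 [0.259 0.136 1.902 0.579 0.   ]
0.2 40 [0.259 0.1   1.983 0.36  0.   ]
0.2 50 [0.259 0.082 2.054 0.133 0.   ]
0.3 0 [0.259 0.317 1.634 1.19  0.   ]
0.3 20 [0.259 0.121 1.902 0.769 0.   ]
0.3 30 [0.259 0.045 2.028 0.545 0.   ]
0.3 40 [ 0.259 -0.008  2.144  0.307  0.   ]
0.3 50 [ 0.259 -0.029  2.246  0.052  0.   ]
```

Emit:
step_arm:
  rows:
    - [[0,0,0],[10,0,-30],0]
    - [[0,0,0],[83,30,-218],0]
    - [[0,0,0],[83,30,-218],0]
    - [[0,0,0],[83,30,-218],0]
    - [[0,0,0],[83,30,-218],0]
    - [[0,0,0],[83,30,-218],0]
    - [[0,0,0],[83,30,-218],0]
    - [[0,0,0],[83,30,-218],0]
    - [[0,0,0],[83,30,-218],0]
    - [[0,0,0],[83,30,-218],0]

```text
time: 20.35
eef_pos: [0.487, -0.2519, 0.1596]
tcp_rot: [-0.707, -0.005, 0.005, 0.707]
contact_force: [0.2, 0.1, -0.3]
opening: 1.004
```

```bash
python3 - <<'E'
from h import *
p,_=cam("side"); crop(p,260,180,420,340,4,"c1s")
plan([.488,-.2537,.054],0.8)
E
```

```text
t 20.4 pos [ 0.4872 -0.2515  0.1599] jawyaw 0.9 q [-0.6617  0.0792  1.9518  0.0001  1.1103 -0.6771] F [ 0.237   0.3905 -0.2903] op 1.0
  turn [0.01 0.08 0.02] shift [  0.7 105.9  -2.2]  rows>= 3
```

View pics/c1s.png

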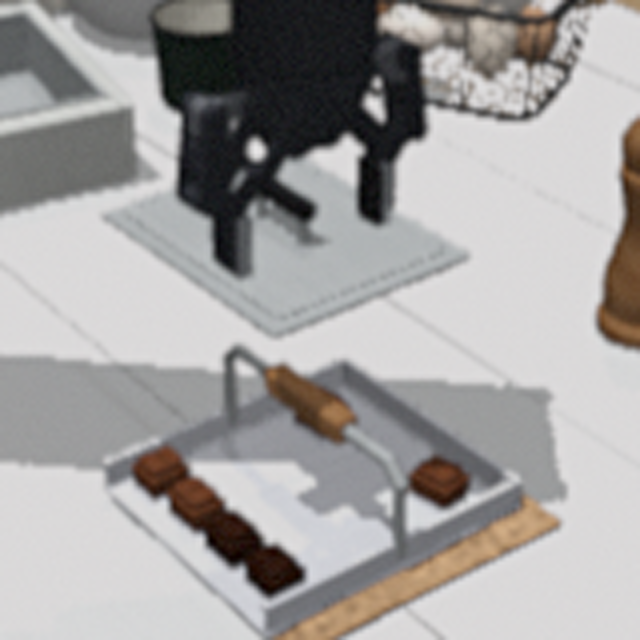

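The open jaws are centred over the tray handle. Lower and grip it.

Emit:
step_arm:
  rows:
    - [[0,0,0],[1,40,-2],0]
    - [[0,0,0],[1,80,-2],0.2]
    - [[0,0,0],[1,100,-2],0.4]
    - [[0,0,0],[1,106,-2],0.5]
    - [[0,0,0],[1,106,-2],0.6]
    - [[0,0,0],[1,106,-2],0.7]
    - [[0,0,0],[1,106,-2],0.75]
    - [[0,0,0],[1,106,-2],0.8]
    - [[0,0,0],[1,106,-2],1]
    - [[0,0,0],[1,106,-2],1]
  newtons: 80

```text
time: 21.23
eef_pos: [0.4898, -0.2549, 0.0561]
tcp_rot: [0.708, 0.006, -0.005, -0.706]
contact_force: [-2.2, 2.4, 7.0]
opening: 0.175
```

Emit:
step_arm:
  rows:
    - [[0,0,0],[0,0,0],1]
    - [[0,0,0],[0,0,0],1]
    - [[0,0,0],[0,0,0],1]
    - [[0,0,0],[0,0,0],1]

```text
time: 21.57
eef_pos: [0.4898, -0.2549, 0.0561]
tcp_rot: [0.708, 0.006, -0.005, -0.706]
contact_force: [-2.1, 0.7, 6.5]
opening: 0.174
```

```bash
python3 - <<'E'
from h import *
plan([.488,-.2537,.24],0.8)
p,_=cam("side"); crop(p,260,180,420,340,4,"c2s")
E
```

```text
t 21.57 pos [ 0.4898 -0.2549  0.0561] jawyaw 0.9 q [-0.6636  0.2311  1.997  -0.0001  0.9103 -0.6789] F [-2.0554  0.7297  6.5058] op 0.174
  turn [0.12 0.08 0.14] shift [  -1.3 -183.9    0.9]  rows>= 5
```

View pics/c2s.png

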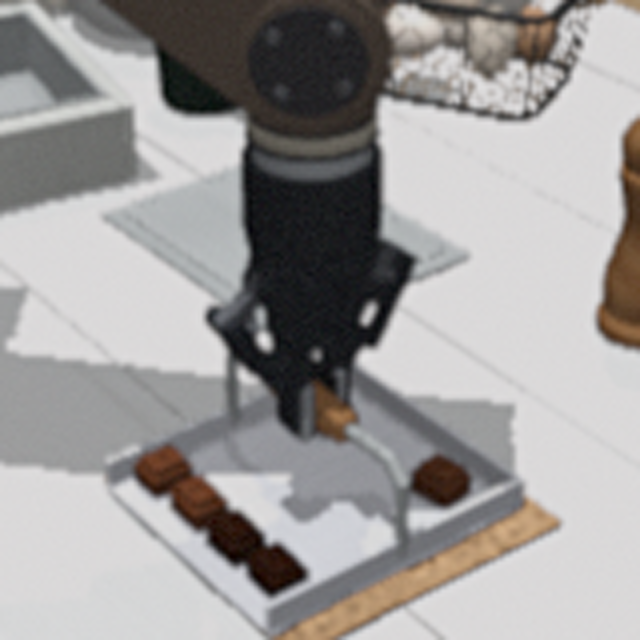

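Tray gripped, with an opening of 15 mm on the 16 mm bar. Lift gently.

Emit:
step_arm:
  rows:
    - [[0,0,0],[0,-4,0],1]
    - [[0,0,0],[0,-12,0],1]
    - [[0,0,0],[0,-24,0],1]
    - [[0,0,2],[0,-40,0],1]
    - [[0,0,4],[0,-60,0],1]
    - [[0,0,5],[0,-80,0],1]
    - [[0,0,5],[0,-100,0],1]
    - [[0,0,5],[0,-112,0],1]
    - [[0,0,5],[0,-120,0],1]
    - [[0,0,5],[0,-124,0],1]

```text
time: 22.45
eef_pos: [0.4889, -0.2542, 0.1789]
tcp_rot: [0.707, -0.025, -0.036, -0.706]
contact_force: [-0.1, 0.4, -4.4]
opening: 0.174
```

```bash
python3 - <<'E'
from h import *
p,_=cam("side"); crop(p,220,150,420,300,4,"c3s")
plan([.624,.265,.26],-9.9,-5)
E
```

```text
t 22.5 pos [ 0.4888 -0.2542  0.1788] jawyaw 0.9 q [-0.6394  0.1065  1.8869 -0.0565  1.2163 -0.633 ] F [ 0.317  -0.6417 -4.2322] op 0.172
  turn [ 0.98 10.72  0.09] shift [135.4 -93.6 517. ]  rows>= 14
```

View pics/c3s.png

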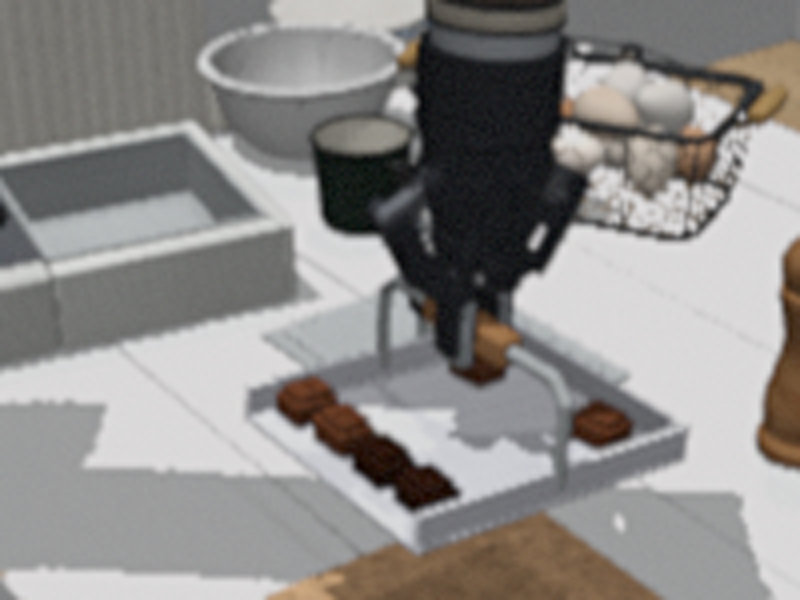

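All six blocks are aboard, and the sixth shows under the bar at (480,370). Carry the tray smoothly toward the melter.

Emit:
step_arm:
  rows:
    - [[0,0.1,0],[1,-3,5],1]
    - [[0,0.3,0],[4,-6,16],1]
    - [[0,0.6,0],[8,-12,31],1]
    - [[0,1,0],[14,-20,52],1]
    - [[0.1,1.6,0],[20,-30,78],1]
    - [[0.2,2.2,0],[27,-40,104],1]
    - [[0.3,2.8,0],[34,-48,130],1]
    - [[0.3,3.3,0],[41,-56,156],1]
    - [[0.4,3.9,0],[47,-64,182],1]
    - [[0.4,4.4,0],[54,-70,208],1]

```text
time: 23.33
eef_pos: [0.545, -0.0427, 0.2422]
tcp_rot: [-0.705, 0.053, 0.009, 0.707]
contact_force: [1.0, -0.1, -4.3]
opening: 0.171
```

Emit:
step_arm:
  rows:
    - [[0,0.6,0],[7,-4,26],1]
    - [[0.1,1.2,0],[14,-8,52],1]
    - [[0.1,1.7,0],[20,-12,78],1]
    - [[0.2,2.3,0],[27,-15,104],1]
    - [[0.2,2.9,0],[34,-18,130],1]
    - [[0.3,3.5,0],[41,-20,156],1]
    - [[0.3,4,0],[47,-22,182],1]
    - [[0.4,4.6,0],[54,-23,208],1]
    - [[0.5,5.1,0],[60,-24,232],1]
    - [[0.5,5.6,0],[66,-24,253],1]

```text
time: 24.17
eef_pos: [0.6279, 0.2059, 0.2594]
tcp_rot: [-0.702, 0.088, -0.025, 0.707]
contact_force: [0.2, 0.1, -3.7]
opening: 0.172
```

```bash
python3 - <<'E'
from h import *
plan([.624,.265,.26],-9.9,-5)
E
```

```text
t 24.17 pos [0.6279 0.2059 0.2594] jawyaw -9.1 q [0.153  0.2806 1.5342 0.0281 1.4125 0.3067] F [ 0.1599  0.0581 -3.7269] op 0.172
  turn [ 0.06  0.76 -0.15] shift [-13.2   0.6  57.7]  rows>= 2
```

Emit:
step_arm:
  rows:
    - [[0,0.2,0],[-5,0,20],1]
    - [[0,0.5,0],[-9,0,37],1]
    - [[0,0.7,0],[-11,0,48],1]
    - [[0,0.8,0],[-13,0,55],1]
    - [[0,0.8,0],[-13,0,58],1]
    - [[0,0.8,0],[-13,0,58],1]
    - [[0,0.8,0],[-13,0,58],1]
    - [[0,0.8,0],[-13,0,58],1]

```text
time: 24.83
eef_pos: [0.6253, 0.2615, 0.2619]
tcp_rot: [-0.701, 0.093, -0.031, 0.706]
contact_force: [0.1, -0.8, -3.7]
opening: 0.176
```

```bash
cat > trayplan.py <<'E'
from h import *
# desired lip position in melter frame (x, z above world) & tilt -> TCP
WC=np.array([.546,.2785]); YW=-9.9
def tcp_for(lipx,lipz,tilt,ymel=0.):
    t=np.radians(tilt); gx=lipx+.09*np.cos(t)-.064*np.sin(t)+.019*np.sin(t); gz=lipz+.09*np.sin(t)+.064*np.cos(t)-.019*np.cos(t)
    a=np.radians(YW); X=np.array([np.cos(a),np.sin(a)]);Y=np.array([-np.sin(a),np.cos(a)])
    return np.r_[WC+gx*X+ymel*Y,gz]
E
python3 - <<'E'
from trayplan import *
p,_=cam("top"); crop(p,100,140,300,360,2.7,"d1"); s,_=cam("side"); crop(s,160,80,340,260,3.3,"d1s")
for tl in (-5,10,18,25,32,38):
    T=tcp_for(.03,.10,tl); print(tl,T); plan(T,YW,tl)
E
```

```text
-5 [0.6677 0.2573 0.137 ]
t 24.93 pos [0.6254 0.2616 0.2621] jawyaw -10.0 q [0.2342 0.3133 1.4889 0.0341 1.4199 0.4029] F [ 0.0313  0.1547 -4.0072] op 0.173
  turn [ 0.04 -0.14  0.01] shift [ 53.2 120.9   3.3]  rows>= 4
10 [0.6552 0.2594 0.1599]
t 24.93 pos [0.6254 0.2616 0.2621] jawyaw -10.0 q [0.2342 0.3133 1.4889 0.0341 1.4199 0.4029] F [ 0.0313  0.1547 -4.0072] op 0.173
  turn [  0.06  -0.14 -14.99] shift [38.5 99.1  3.2]  rows>= 3
18 [0.6462 0.261  0.1706]
t 24.93 pos [0.6254 0.2616 0.2621] jawyaw -10.0 q [0.2342 0.3133 1.4889 0.0341 1.4199 0.4029] F [ 0.0313  0.1547 -4.0072] op 0.173
  turn [  0.07  -0.13 -22.99] shift [28.4 89.3  3.2]  rows>= 4
25 [0.6372 0.2626 0.1788]
t 24.93 pos [0.6254 0.2616 0.2621] jawyaw -10.0 q [0.2342 0.3133 1.4889 0.0341 1.4199 0.4029] F [ 0.0313  0.1547 -4.0072] op 0.173
  turn [  0.08  -0.13 -29.99] shift [18.6 81.9  3.1]  rows>= 5
32 [0.6272 0.2643 0.1859]
t 24.93 pos [0.6254 0.2616 0.2621] jawyaw -10.0 q [0.2342 0.3133 1.4889 0.0341 1.4199 0.4029] F [ 0.0313  0.1547 -4.0072] op 0.173
  turn [  0.09  -0.12 -36.99] shift [ 8.  75.8  3.1]  rows>= 6
38 [0.6181 0.2659 0.1909]
t 24.93 pos [0.6254 0.2616 0.2621] jawyaw -10.0 q [0.2342 0.3133 1.4889 0.0341 1.4199 0.4029] F [ 0.0313  0.1547 -4.0072] op 0.173
  turn [  0.1   -0.12 -42.99] shift [-1.7 71.6  3.1]  rows>= 7
```

View pics/d1.png

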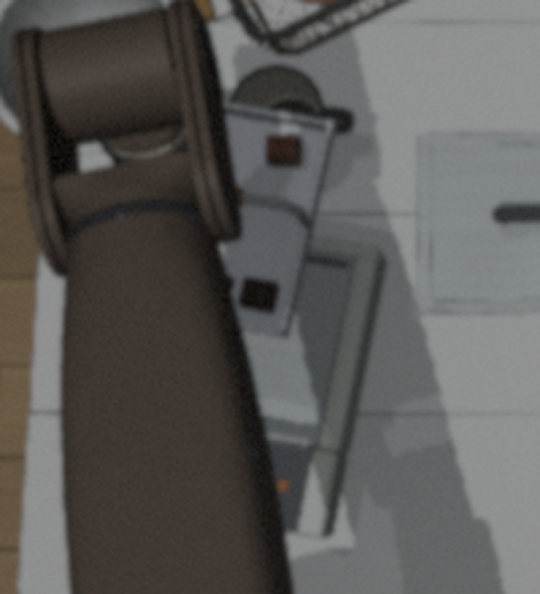

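View pics/d1s.png

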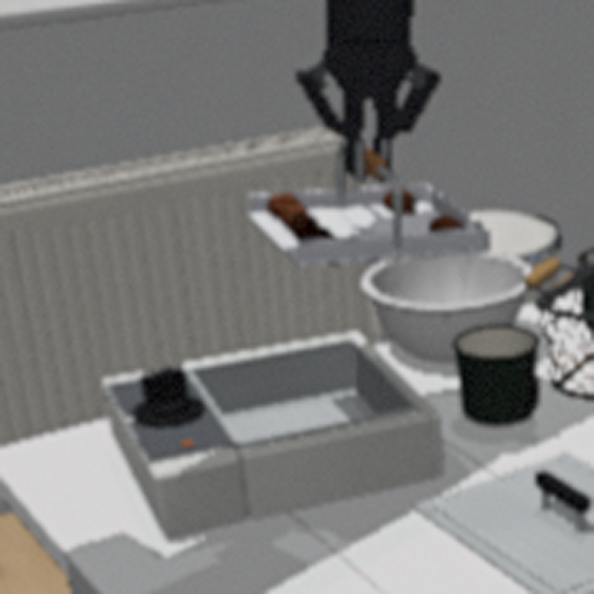

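The tray is level over the far half of the well with all six blocks aboard. Tilt to 15° while lowering the lip to about 2 cm above the rim.

Emit:
step_arm:
  rows:
    - [[0,0,-1],[1,2,0],1]
    - [[0,0,-3],[4,7,0],1]
    - [[0,0,-6],[9,20,1],1]
    - [[0,0,-9],[14,36,1],1]
    - [[0,0,-12],[19,53,2],1]
    - [[0,0,-15],[24,70,2],1]
    - [[0,0,-17],[28,84,3],1]
    - [[0,0,-19],[31,95,3],1]
    - [[0,0,-20],[33,101,3],1]
    - [[0,0,-20],[33,103,3],1]

```text
time: 25.77
eef_pos: [0.6471, 0.2607, 0.1536]
tcp_rot: [0.708, 0.029, 0.151, -0.69]
contact_force: [-0.8, 0.2, -4.3]
opening: 0.171
```

```bash
python3 - <<'E'
from trayplan import *
s,_=cam("side"); crop(s,160,80,340,260,3.3,"d2s")
for tl in (18,22,26,32,38):
    T=tcp_for(.03,.09,tl); print(tl,T); plan(T,YW,tl)
E
```

```text
18 [0.6462 0.261  0.1606]
t 25.82 pos [0.6477 0.2608 0.1544] jawyaw -10.0 q [ 0.2786  0.3006  1.7209 -0.1463  0.8935  0.5315] F [-0.9078  0.8789 -4.6717] op 0.169
  turn [ 0.15 -0.05 -3.23] shift [ 0.1 -6.4 -0.1]  rows>= 1
22 [0.6412 0.2619 0.1654]
t 25.82 pos [0.6477 0.2608 0.1544] jawyaw -10.0 q [ 0.2786  0.3006  1.7209 -0.1463  0.8935  0.5315] F [-0.9078  0.8789 -4.6717] op 0.169
  turn [ 0.15 -0.04 -7.23] shift [ -3.6 -12.3  -0.1]  rows>= 2
26 [0.6358 0.2628 0.1699]
t 25.82 pos [0.6477 0.2608 0.1544] jawyaw -10.0 q [ 0.2786  0.3006  1.7209 -0.1463  0.8935  0.5315] F [-0.9078  0.8789 -4.6717] op 0.169
  turn [  0.15  -0.04 -11.23] shift [ -7.7 -18.   -0.1]  rows>= 2
32 [0.6272 0.2643 0.1759]
t 25.82 pos [0.6477 0.2608 0.1544] jawyaw -10.0 q [ 0.2786  0.3006  1.7209 -0.1463  0.8935  0.5315] F [-0.9078  0.8789 -4.6717] op 0.169
  turn [  0.16  -0.03 -17.23] shift [-14.6 -26.   -0.1]  rows>= 3
38 [0.6181 0.2659 0.1809]
t 25.82 pos [0.6477 0.2608 0.1544] jawyaw -10.0 q [ 0.2786  0.3006  1.7209 -0.1463  0.8935  0.5315] F [-0.9078  0.8789 -4.6717] op 0.169
  turn [  0.16  -0.02 -23.23] shift [-22.3 -33.2  -0.1]  rows>= 4
```

View pics/d2s.png

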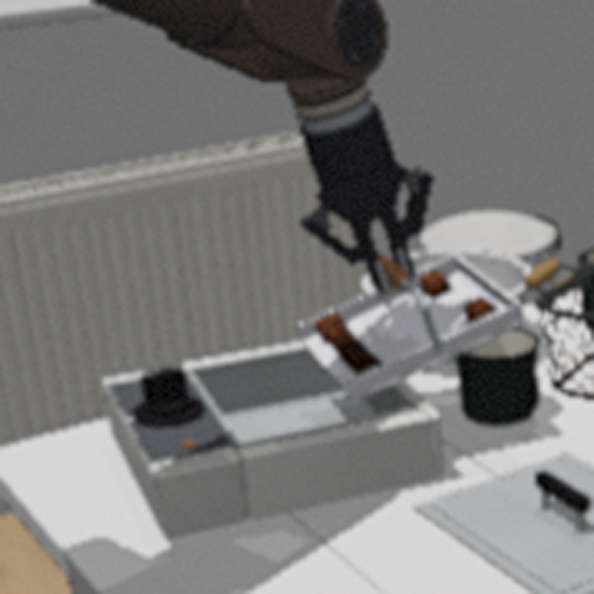

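The lip is over the well and no block has slid yet. Tip slowly.

Emit:
step_arm:
  rows:
    - [[0,0,-2],[0,-4,0],1]
    - [[0,0,-4],[-1,-7,0],1]
    - [[0,0,-6],[-2,-10,0],1]
    - [[0,0,-8],[-4,-13,0],1]
    - [[0,0,-10],[-6,-16,0],1]
    - [[0,0,-12],[-8,-19,0],1]
    - [[0,0,-13.5],[-10,-21,0],1]
    - [[0,0,-15],[-12,-23,0],1]
    - [[0,0,-16],[-13,-24,0],1]
    - [[0,0,-17],[-14,-26,0],1]

```text
time: 26.65
eef_pos: [0.6297, 0.2647, 0.1798]
tcp_rot: [0.694, 0.135, 0.254, -0.66]
contact_force: [-0.6, -0.4, -2.6]
opening: 0.168
```

```bash
python3 - <<'E'
from trayplan import *
s,_=cam("side"); crop(s,160,80,340,260,3.3,"d3s")
for tl in (38,40):
    T=tcp_for(.03,.09,tl); print(tl,T); plan(T,YW,tl)
E
```

```text
38 [0.6181 0.2659 0.1809]
t 26.7 pos [0.6293 0.265  0.1798] jawyaw -10.0 q [ 0.3475  0.161   1.898  -0.4624  0.636   0.8349] F [-0.8105 -0.1295 -2.9264] op 0.169
  turn [ 0.04 -0.1  -5.87] shift [-8.9 -6.9 -1. ]  rows>= 1
40 [0.615  0.2665 0.1823]
t 26.7 pos [0.6293 0.265  0.1798] jawyaw -10.0 q [ 0.3475  0.161   1.898  -0.4624  0.636   0.8349] F [-0.8105 -0.1295 -2.9264] op 0.169
  turn [ 0.05 -0.1  -7.87] shift [-10.8  -9.8  -1. ]  rows>= 2
```

View pics/d3s.png

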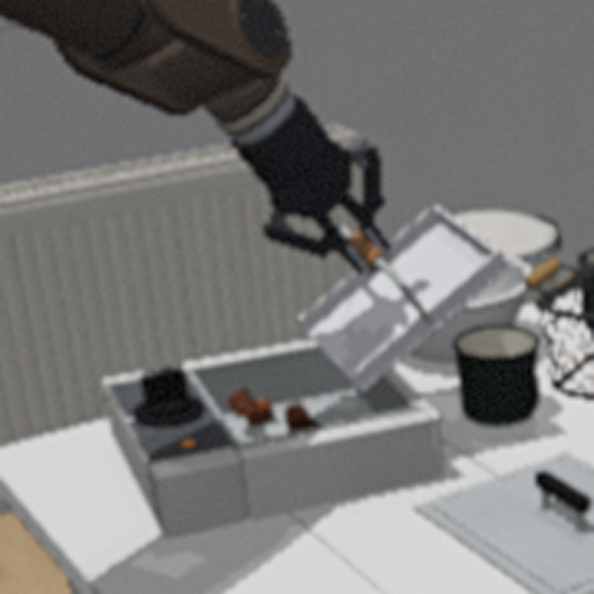

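The tray looks empty and the blocks are in the well. Raise the tray first, then level it.

```bash
python3 - <<'E'
from trayplan import *
plan([.6293,.265,.275],YW,32)
plan([.6293,.265,.275],YW,0)
E
```

```text
t 26.7 pos [0.6293 0.265  0.1798] jawyaw -10.0 q [ 0.3475  0.161   1.898  -0.4624  0.636   0.8349] F [-0.8105 -0.1295 -2.9264] op 0.169
  turn [ 0.04 -0.1   0.13] shift [ 50.6 -80.7   0.1]  rows>= 3
t 26.7 pos [0.6293 0.265  0.1798] jawyaw -10.0 q [ 0.3475  0.161   1.898  -0.4624  0.636   0.8349] F [-0.8105 -0.1295 -2.9264] op 0.169
  turn [ 0.01 -0.11 32.13] shift [ 50.6 -80.7   0.1]  rows>= 5
```

Emit:
step_arm:
  rows:
    - [[0,0,0],[10,-16,0],1]
    - [[0,0,0],[25,-40,0],1]
    - [[0,0,0],[40,-64,0],1]
    - [[0,0,4],[51,-81,0],1]
    - [[0,0,10],[51,-81,0],1]
    - [[0,0,16],[51,-81,0],1]
    - [[0,0,22],[51,-81,0],1]
    - [[0,0,28],[51,-81,0],1]
    - [[0,0,32],[51,-81,0],1]
    - [[0,0,32],[51,-81,0],1]

```text
time: 27.53
eef_pos: [0.6325, 0.2636, 0.2751]
tcp_rot: [-0.704, 0.061, -0.063, 0.705]
contact_force: [-0.4, -0.7, -3.2]
opening: 0.173
```

```bash
python3 - <<'E'
from trayplan import *
s,_=cam("side"); crop(s,160,80,340,260,3.3,"d4s")
plan([.490,-.255,.20],0.8)
E
```

```text
t 27.58 pos [0.6315 0.264  0.2746] jawyaw -10.1 q [ 0.2485  0.2779  1.5083 -0.0012  1.3527  0.4241] F [ 0.511   0.6141 -3.2272] op 0.172
  turn [  0.01 -10.85   0.17] shift [ -49.    74.4 -535.8]  rows>= 14
```

View pics/d4s.png

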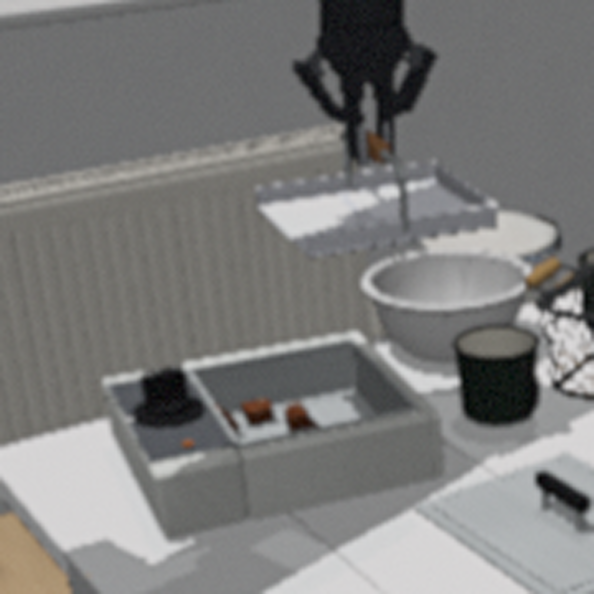

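Emit:
step_arm:
  rows:
    - [[0,0,0],[-2,0,-15],1]
    - [[0,-1,0],[-5,4,-45],1]
    - [[0,-2,0],[-8,9,-84],1]
    - [[0,-3,0],[-11,15,-123],1]
    - [[0,-4,0],[-15,21,-162],1]
    - [[0,-5,0],[-19,27,-201],1]
    - [[0,-6,0],[-22,33,-240],1]
    - [[0,-6.5,0],[-26,39,-279],1]
    - [[0,-7,0],[-30,45,-318],1]
    - [[0,-8,0],[-34,51,-357],1]

```text
time: 28.42
eef_pos: [0.5335, -0.0821, 0.2237]
tcp_rot: [0.708, -0.01, 0.013, -0.706]
contact_force: [1.6, -1.1, -3.1]
opening: 0.17
```

```bash
python3 - <<'E'
from trayplan import *
plan([.498,-.257,.20],0.5)
p,_=cam("top"); crop(p,100,180,260,350,3.5,"d5")
E
```

```text
t 28.42 pos [ 0.5335 -0.0821  0.2237] jawyaw -1.9 q [-0.3402 -0.0081  1.9188 -0.0014  1.2268 -0.3072] F [ 1.562  -1.1497 -3.0536] op 0.17
  turn [ 0.15 -2.36  0.2 ] shift [ -29.8   24.  -175.9]  rows>= 5
```

View pics/d5.png

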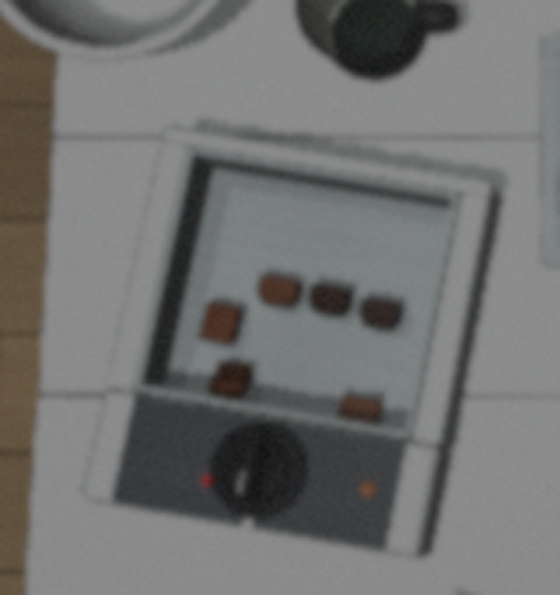

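All six blocks are in the well. Finish carrying the tray back to its mat.

Emit:
step_arm:
  rows:
    - [[0,-1,0],[-7,5,-35],1]
    - [[0,-1.5,0],[-13,10,-75],1]
    - [[0,-2,0],[-20,15,-110],1]
    - [[0,-2.4,0],[-25,20,-140],1]
    - [[0,-2.4,0],[-28,24,-162],1]
    - [[0,-2.4,0],[-30,24,-175],1]
    - [[0,-2.4,0],[-30,24,-175],1]
    - [[0,-2.4,0],[-30,24,-175],1]
    - [[0,-2.4,0],[-30,24,-175],1]

```text
time: 29.22
eef_pos: [0.4988, -0.2537, 0.1997]
tcp_rot: [0.707, 0.003, -0.003, -0.707]
contact_force: [0.4, 0.4, -3.0]
opening: 0.17
```

```bash
python3 - <<'E'
from trayplan import *
p,_=cam("side"); crop(p,240,150,440,320,4,"e1s")
plan([.498,-.257,.058],0.5)
E
```

```text
t 29.27 pos [ 0.4988 -0.2535  0.1996] jawyaw 0.5 q [-0.6514  0.061   1.8938 -0.0003  1.1856 -0.6604] F [ 0.1334  0.2906 -3.7199] op 0.169
  turn [0.05 0.02 0.04] shift [ -1.  141.6  -3.4]  rows>= 4
```

View pics/e1s.png

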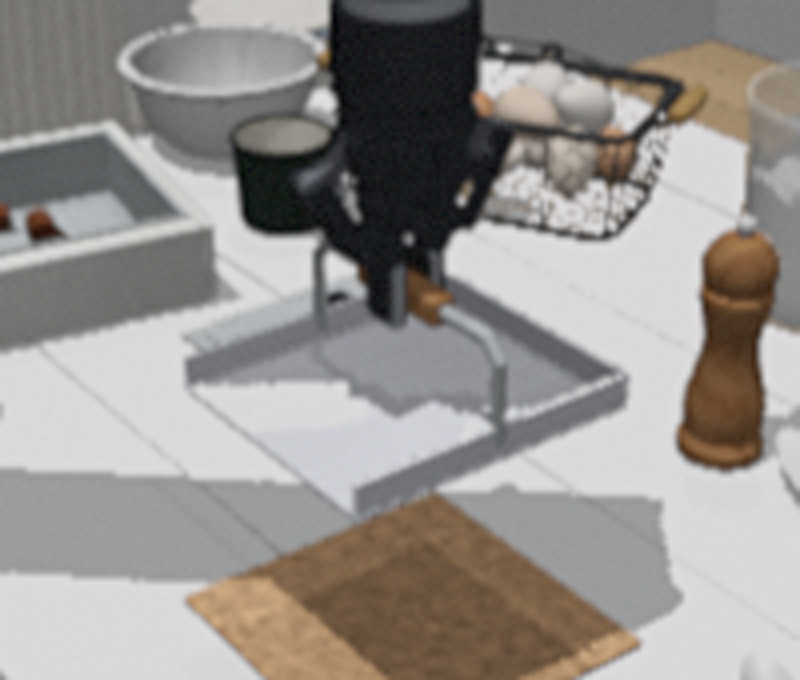

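Emit:
step_arm:
  rows:
    - [[0,0,0],[-1,25,-3],1]
    - [[0,0,0],[-1,60,-3],1]
    - [[0,0,0],[-1,95,-3],1]
    - [[0,0,0],[-1,120,-3],1]
    - [[0,0,0],[-1,133,-3],1]
    - [[0,0,0],[-1,138,-3],1]
    - [[0,0,0],[-1,140,-3],1]
    - [[0,0,0],[-1,142,-3],1]
    - [[0,0,0],[-1,142,-3],1]

```text
time: 30.02
eef_pos: [0.4987, -0.2587, 0.059]
tcp_rot: [0.708, 0.004, -0.002, -0.706]
contact_force: [0.3, -0.4, -2.4]
opening: 0.169
```

```bash
python3 - <<'E'
from trayplan import *
p,_=cam("side"); crop(p,250,190,420,350,4,"e2s")
plan([.498,-.257,.056],0.5)
E
```

```text
t 30.07 pos [ 0.4986 -0.2588  0.059 ] jawyaw 0.4 q [-0.659   0.245   1.9732 -0.0009  0.9195 -0.6662] F [-0.5424  0.9354 -2.1446] op 0.173
  turn [ 0.17 -0.06  0.15] shift [-0.6  3.   1.8]  rows>= 1
```

View pics/e2s.png

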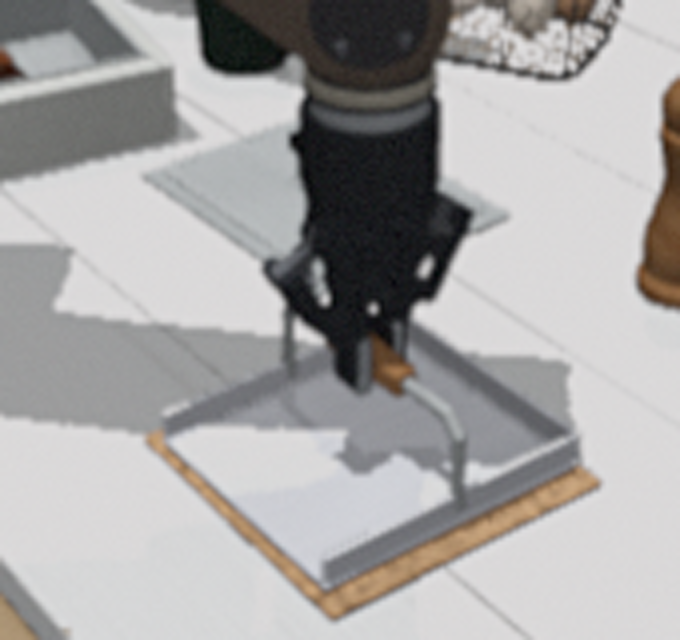

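Emit:
step_arm:
  rows:
    - [[0,0,0],[0,1,1],1]
    - [[0,0,0],[0,3,2],1]
    - [[0,0,0],[0,3,2],1]
    - [[0,0,0],[0,3,2],0.8]
    - [[0,0,0],[0,3,2],0.6]
    - [[0,0,0],[0,3,2],0.4]
    - [[0,0,0],[0,3,2],0.3]
    - [[0,0,0],[0,3,2],0.2]
    - [[0,0,0],[0,0,2],0.2]
    - [[0,0,0],[0,-30,2],0.2]

```text
time: 30.9
eef_pos: [0.4936, -0.2533, 0.0817]
tcp_rot: [-0.705, 0.001, 0.006, 0.709]
contact_force: [-0.4, 0.7, -0.6]
opening: 0.802
```

Emit:
step_arm:
  rows:
    - [[0,0,0],[0,-40,0],0.2]
    - [[0,0,0],[0,-75,0],0.2]
    - [[0,0,0],[0,-100,0],0]
    - [[0,0,0],[0,-100,0],0]
    - [[0,0,0],[0,-100,0],0]

```text
time: 31.32
eef_pos: [0.4984, -0.2566, 0.1896]
tcp_rot: [0.708, 0.004, -0.001, -0.706]
contact_force: [0.1, 0.2, 0.1]
opening: 0.995
```

```bash
python3 - <<'E'
from trayplan import *
s,_=cam("side"); crop(s,200,150,420,350,3,"e3s")
p,_=cam("top"); crop(p,240,170,460,335,3.6,"e3"); np.save("t3p.npy",p)
st()
E
```

```text
t 31.42 pos [ 0.4967 -0.2554  0.1859] rot [-0.7069 -0.002   0.0033  0.7073] q [-0.6562  0.0741  1.9062 -0.0008  1.163  -0.6635] F [ 0.8207  0.4815 -0.3261] op 1.001
```

View pics/e3s.png

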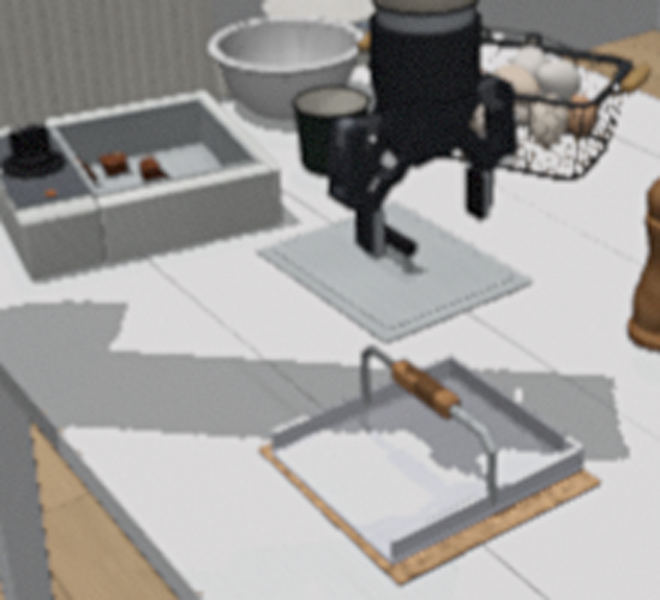

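View pics/e3.png

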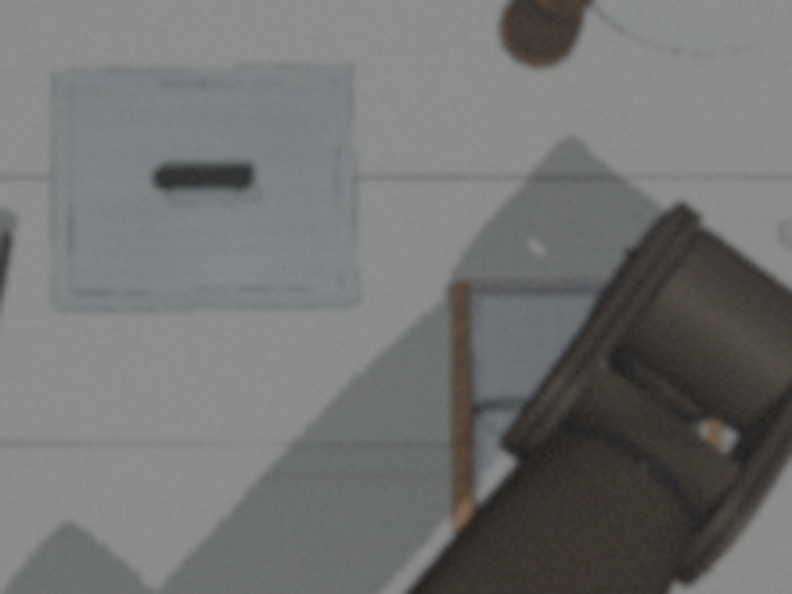

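The tray is flat on its mat and the lid hasn't moved. Before the lid goes on I check the melter and lid pose estimates by overlaying them on both views.

```bash
cat > ov.py <<'E'
from trayplan import *
def draw(n,p,c,yaw,boxes,z,off,s,name,col=(255,0,0)):
    u0,v0,u1,v1=off; im=cv2.resize(np.clip(p[v0:v1,u0:u1].astype(float)*(1.5 if n=="top" else 1),0,255).astype(np.uint8),None,fx=s,fy=s,interpolation=cv2.INTER_CUBIC)
    a=np.radians(yaw);R=np.array([[np.cos(a),-np.sin(a)],[np.sin(a),np.cos(a)]])
    for (x0,x1,y0,y1) in boxes:
        q=np.array([[x0,y0],[x1,y0],[x1,y1],[x0,y1]])@R.T+c
        uv=(proj(n,np.c_[q,np.full(4,z)])-[u0,v0]+.5)*s-.5
        cv2.polylines(im,[np.round(uv*8).astype(np.int32)],True,col,1,cv2.LINE_AA,3)
    cv2.imwrite(f"pics/{name}.png",im[:,:,::-1])
if __name__=="__main__":
    p=np.load("top_p.npy");s=np.load("side_p.npy")
    B=[(-.165,.095,-.1175,.1175),(-.087,.087,-.0965,.0965)]
    draw("top",p,WC,YW,B,.07,(120,205,255,345),4.2,"ov_t"); draw("side",s,WC,YW,B,.07,(180,175,310,250),5.5,"ov_s")
    draw("top",p,np.array([.6607,.012]),1.3,[(-.088,.088,-.108,.108)],.005,(245,180,350,265),6,"ov_l")
E
python3 ov.py
```

```text
(no output)
```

View pics/ov_t.png

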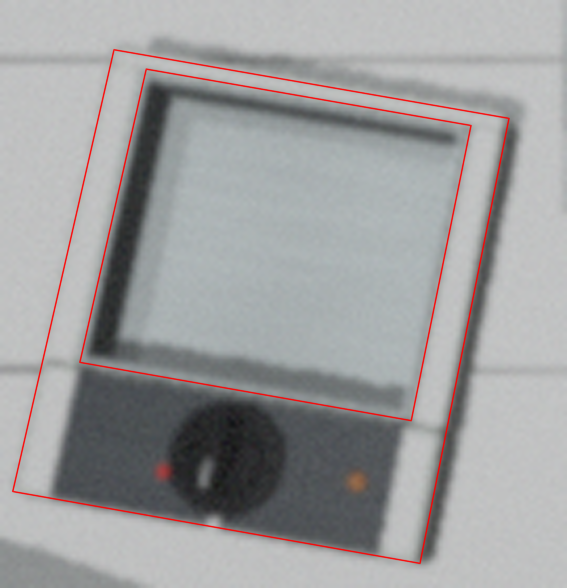

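View pics/ov_s.png

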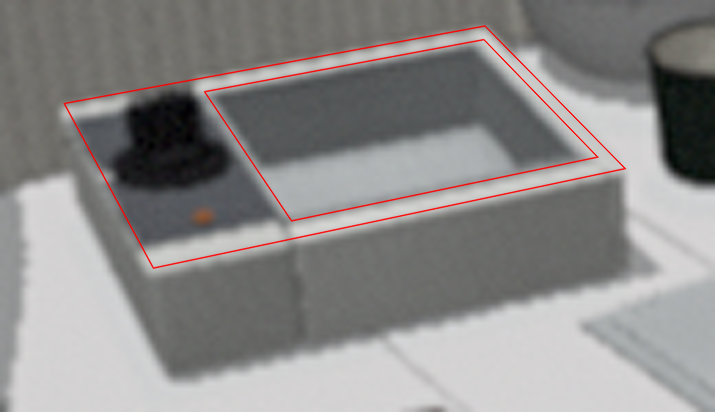

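View pics/ov_l.png

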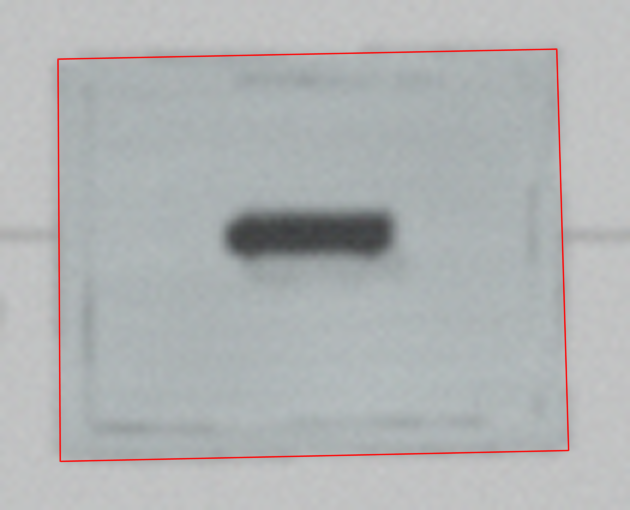

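The overlays match in both views to about 2 mm. Now I go to the lid's bar.

```bash
python3 - <<'E'
from h import *
plan([.660,.012,.14],1.3)
E
```

```text
t 31.42 pos [ 0.4967 -0.2554  0.1859] jawyaw 0.4 q [-0.6562  0.0741  1.9062 -0.0008  1.163  -0.6635] F [ 0.8207  0.4815 -0.3261] op 1.001
  turn [-0.03 -0.86 -0.1 ] shift [165.4  45.8 266.1]  rows>= 8
```

Emit:
step_arm:
  rows:
    - [[0,0,0],[20,0,30],0]
    - [[0,-1,0],[165,46,266],0]
    - [[0,-1,0],[165,46,266],0]
    - [[0,-1,0],[165,46,266],0]
    - [[0,-1,0],[165,46,266],0]
    - [[0,-1,0],[165,46,266],0]
    - [[0,-1,0],[165,46,266],0]
    - [[0,-1,0],[165,46,266],0]
    - [[0,-1,0],[165,46,266],0]
    - [[0,-1,0],[165,46,266],0]

```text
time: 32.25
eef_pos: [0.659, 0.0131, 0.1374]
tcp_rot: [0.707, 0.008, -0.012, -0.707]
contact_force: [-0.4, -0.0, -0.8]
opening: 0.996
```

Emit:
step_arm:
  rows:
    - [[0,0,0],[0,0,0],0.1]
    - [[0,0,0],[0,0,0],0.1]
    - [[0,0,0],[0,0,0],0.1]

```text
time: 32.5
eef_pos: [0.6598, 0.0099, 0.1407]
tcp_rot: [0.707, 0.008, -0.008, -0.707]
contact_force: [-0.7, 0.5, -0.3]
opening: 0.903
```

```bash
python3 - <<'E'
from h import *
s,_=cam("side"); crop(s,240,130,420,280,4,"f1s")
plan([.660,.012,.018],1.3)
E
```

```text
t 32.55 pos [0.66  0.01  0.141] jawyaw 1.3 q [-0.138   0.3361  1.6859 -0.001   1.1197 -0.1607] F [-0.4899  0.0184  0.0216] op 0.901
  turn [ 0.05  0.02 -0.01] shift [  0.1 123.    2.2]  rows>= 3
```

View pics/f1s.png

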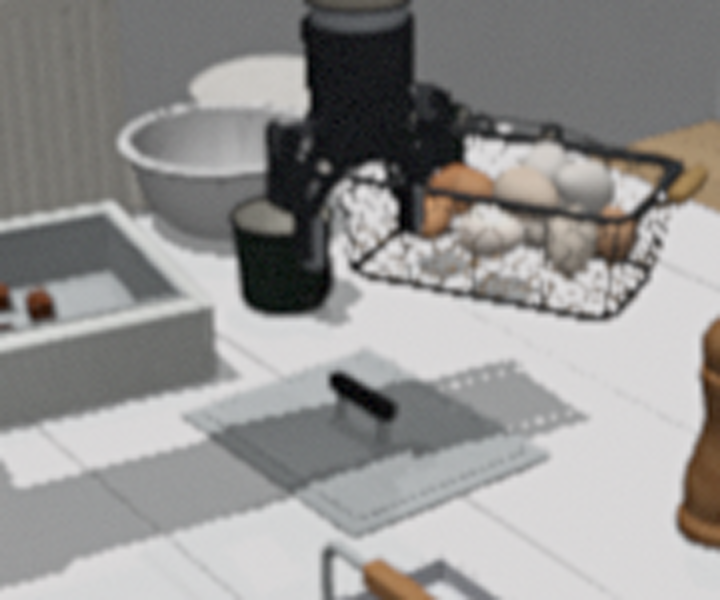

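The jaws are above the lid's bar, which is at the same pixel (331,229) as before. Descend and close.

Emit:
step_arm:
  rows:
    - [[0,0,0],[0,40,2],0.1]
    - [[0,0,0],[0,80,2],0.2]
    - [[0,0,0],[0,110,2],0.3]
    - [[0,0,0],[0,121,2],0.4]
    - [[0,0,0],[0,122,2],0.5]
    - [[0,0,0],[0,122,2],0.6]
    - [[0,0,0],[0,122,2],0.7]
    - [[0,0,0],[0,122,2],0.8]
    - [[0,0,0],[0,122,2],1]
    - [[0,0,0],[0,122,2],1]
  newtons: 80

```text
time: 33.38
eef_pos: [0.6623, 0.0128, 0.0223]
tcp_rot: [0.708, 0.01, -0.007, -0.706]
contact_force: [-1.3, 0.1, 6.5]
opening: 0.142
```

Emit:
step_arm:
  rows:
    - [[0,0,0],[0,0,0],1]
    - [[0,0,0],[0,0,0],1]
    - [[0,0,0],[0,0,0],1]
    - [[0,0,0],[0,0,0],1]

```text
time: 33.72
eef_pos: [0.6623, 0.0128, 0.0223]
tcp_rot: [0.708, 0.011, -0.007, -0.706]
contact_force: [-2.1, -0.7, 5.4]
opening: 0.145
```

```bash
python3 - <<'E'
from h import *
s,_=cam("side"); crop(s,240,130,420,280,4,"f2s")
plan([.660,.012,.2],1.3)
E
```

```text
t 33.77 pos [0.6623 0.0129 0.0223] jawyaw 1.4 q [-0.1331  0.4885  1.7257 -0.0014  0.9226 -0.1574] F [-1.7565 -0.4083  6.0126] op 0.142
  turn [0.11 0.15 0.26] shift [  -1.5 -177.7   -1.1]  rows>= 5
```

View pics/f2s.png

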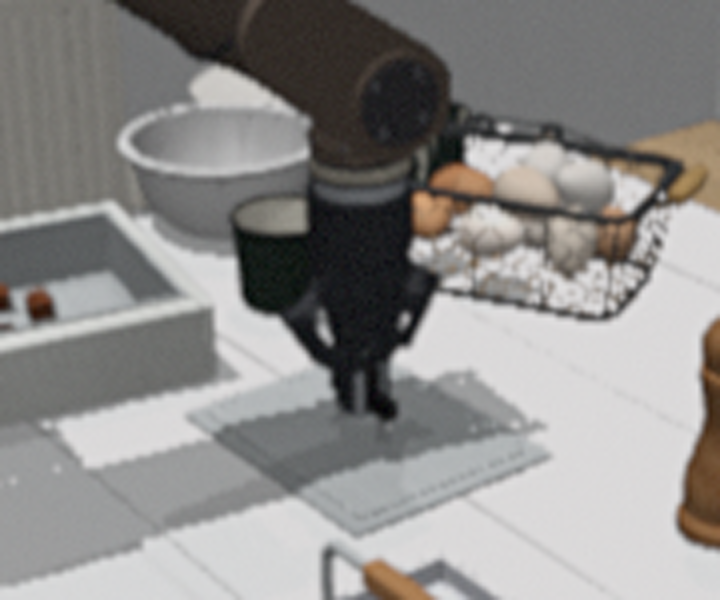

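Emit:
step_arm:
  rows:
    - [[0,0,0],[0,-5,0],1]
    - [[0,0,0],[0,-15,0],1]
    - [[0,0,0],[0,-35,0],1]
    - [[0,0,0],[0,-60,0],1]
    - [[0,0,0],[0,-90,0],1]
    - [[0,0,0],[0,-120,0],1]
    - [[0,0,0],[0,-140,0],1]
    - [[0,0,0],[0,-150,0],1]
    - [[0,0,0],[0,-150,0],1]
    - [[0,0,0],[0,-150,0],1]

```text
time: 34.6
eef_pos: [0.6598, 0.0135, 0.1684]
tcp_rot: [0.707, 0.009, -0.009, -0.707]
contact_force: [-0.1, 0.2, -2.6]
opening: 0.143
```

```bash
python3 - <<'E'
from h import *
s,_=cam("side"); crop(s,180,110,380,260,4,"f3s")
plan([.546,.2790,.175],-9.9)
E
```

```text
t 34.65 pos [0.659  0.0136 0.1668] jawyaw 1.4 q [-0.1328  0.3096  1.6693 -0.0009  1.1662 -0.1575] F [-1.1076 -0.4162 -3.0296] op 0.142
  turn [ 0.03 11.34 -0.2 ] shift [-106.4   -7.9  268.2]  rows>= 7
```

View pics/f3s.png

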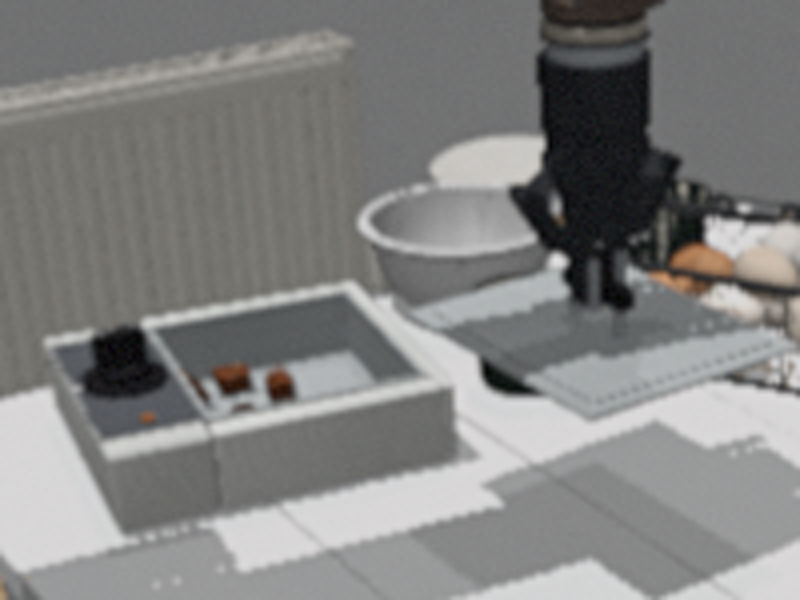

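Emit:
step_arm:
  rows:
    - [[0,0.5,0],[-4,-2,10],1]
    - [[0,1.5,0],[-14,-4,35],1]
    - [[0,3,0],[-28,-6,70],1]
    - [[0,5,0],[-42,-8,105],1]
    - [[0,6,0],[-56,-8,140],1]
    - [[0,7.5,0],[-70,-8,175],1]
    - [[0,9,0],[-84,-8,210],1]
    - [[0,10.5,0],[-97,-8,243],1]
    - [[0,11.3,0],[-104,-8,262],1]
    - [[0,11.3,0],[-106,-8,268],1]

```text
time: 35.48
eef_pos: [0.5442, 0.282, 0.1745]
tcp_rot: [0.705, -0.061, 0.058, -0.704]
contact_force: [0.1, -0.5, -3.1]
opening: 0.144
```

Emit:
step_arm:
  rows:
    - [[0,0,0],[0,0,0],1]
    - [[0,0,0],[0,0,0],1]
    - [[0,0,0],[0,0,0],1]
    - [[0,0,0],[0,0,0],1]

```text
time: 35.82
eef_pos: [0.5481, 0.2774, 0.1763]
tcp_rot: [0.705, -0.062, 0.061, -0.704]
contact_force: [0.2, -0.4, -2.2]
opening: 0.147
```

```bash
python3 - <<'E'
from ov import *
s,_=cam("side"); p,_=cam("top")
st_=plan([.546,.2785,.11],-9.9)
zb=st_["eef_pos"][2]-.0223
draw("side",s,st_["eef_pos"][:2]+[0,-.0005],-9.9,[(-.088,.088,-.108,.108)],zb+.0025,(180,140,320,250),5.5,"g1s")
draw("top",p,st_["eef_pos"][:2]+[0,-.0005],-9.9,[(-.088,.088,-.108,.108)],zb+.0025,(110,170,270,340),3.5,"g1t")
print(zb)
E
```

```text
t 35.92 pos [0.5482 0.2775 0.1766] jawyaw -10.0 q [ 0.3039  0.2044  1.7785 -0.0009  1.1592  0.4784] F [-0.8725  0.1117 -2.278 ] op 0.14
  turn [ 0.06 -0.07 -0.01] shift [-2.3 66.6  0.7]  rows>= 2
0.15427477512704552
```

View pics/g1s.png

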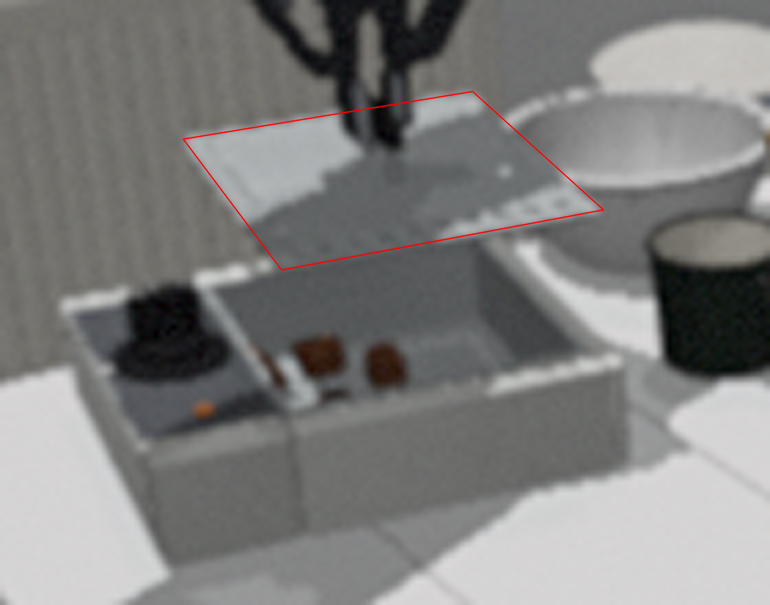

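View pics/g1t.png

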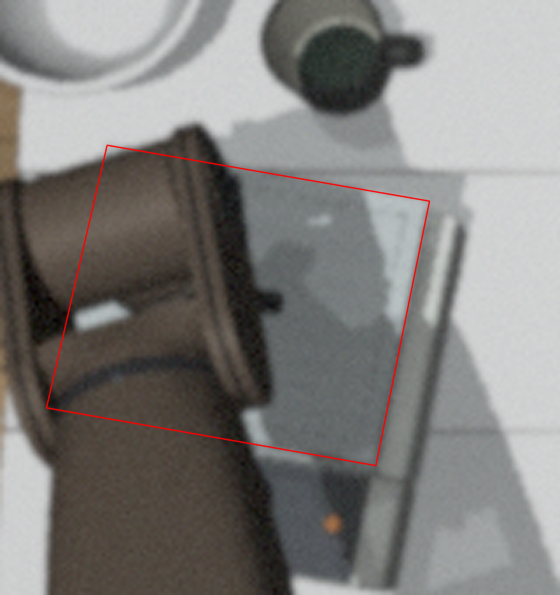

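The held lid matches its predicted outline in both views. Lower it with the small correction.

Emit:
step_arm:
  rows:
    - [[0,0,0],[-1,10,0],1]
    - [[0,0,0],[-2,25,1],1]
    - [[0,0,0],[-2,42,1],1]
    - [[0,0,0],[-2,57,1],1]
    - [[0,0,0],[-2,67,1],1]
    - [[0,0,0],[-2,71,1],1]
    - [[0,0,0],[-2,72,1],1]
    - [[0,0,0],[-2,72,1],1]
    - [[0,0,0],[-2,72,1],1]

```text
time: 36.67
eef_pos: [0.5466, 0.2801, 0.1058]
tcp_rot: [-0.704, 0.06, -0.061, 0.704]
contact_force: [0.2, -0.4, -2.3]
opening: 0.146
```

```bash
python3 - <<'E'
from ov import *
s,_=cam("side"); p,_=cam("top")
st_=plan([.546,.2785,.093],-9.9)
draw("side",s,WC,-9.9,[(-.088,.088,-.108,.108)],.07,(180,140,320,250),5.5,"g2s")
draw("top",p,WC,-9.9,[(-.088,.088,-.108,.108)],.075,(110,170,270,340),3.5,"g2t")
E
```

```text
t 36.77 pos [0.5466 0.2801 0.106 ] jawyaw -9.9 q [ 0.3089  0.2835  1.8238 -0.0008  1.0323  0.4815] F [-0.0498  0.3421 -1.6046] op 0.145
  turn [-0.02  0.03  0.12] shift [-0.4 13.  -1.7]  rows>= 1
```

View pics/g2s.png

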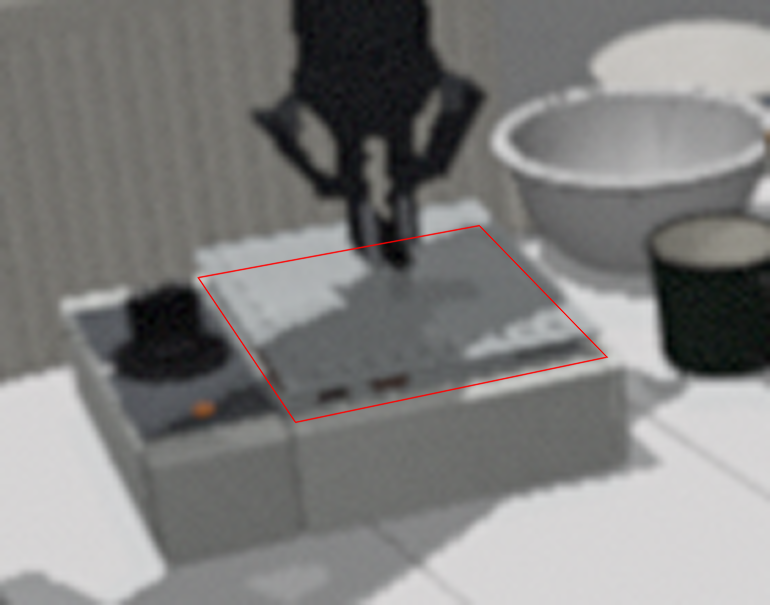

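Emit:
step_arm:
  rows:
    - [[0,0,0],[0,4,-1],1]
    - [[0,0,0],[0,8,-1],1]
    - [[0,0,0],[0,11,-1],1]
    - [[0,0,0],[0,13,-1],1]
    - [[0,0,0],[0,13,-1],1]
    - [[0,0,0],[0,13,-1],1]

```text
time: 37.27
eef_pos: [0.5456, 0.2789, 0.0923]
tcp_rot: [0.705, -0.061, 0.061, -0.704]
contact_force: [-2.4, -2.4, 2.6]
opening: 0.145
```

```bash
python3 - <<'E'
from ov import *
s,_=cam("side"); p,_=cam("top")
st_=plan([.546,.2785,.092],-9.9)
draw("side",s,WC,-9.9,[(-.088,.088,-.108,.108)],.07,(180,140,320,250),5.5,"g3s")
draw("top",p,WC,-9.9,[(-.088,.088,-.108,.108)],.075,(110,170,270,340),3.5,"g3t")
E
```

```text
t 37.37 pos [0.5456 0.2789 0.0922] jawyaw -9.9 q [ 0.3074  0.2997  1.8321 -0.0009  1.0104  0.48  ] F [-3.3602 -0.7289  3.6677] op 0.144
  turn [ 0.06  0.04 -0.01] shift [ 0.4  0.2 -0.3]  rows>= 1
```

View pics/g3s.png

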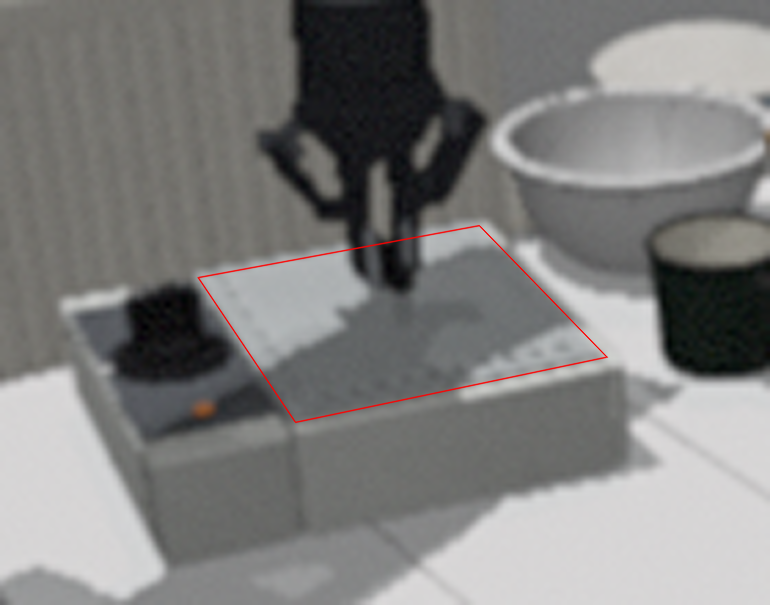

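View pics/g3t.png

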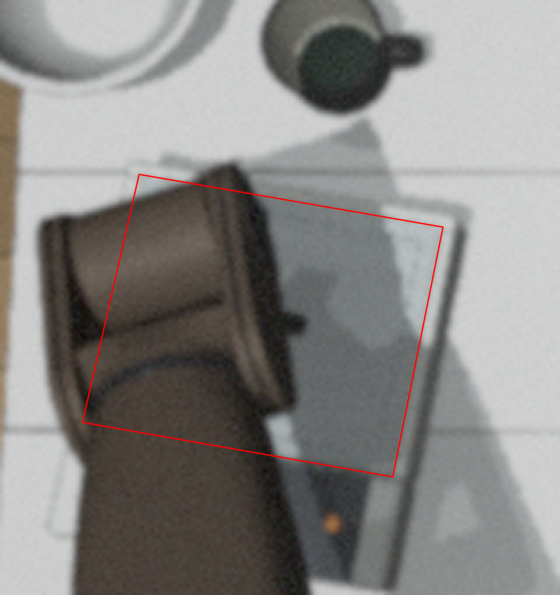

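The lid is seated on the rim and matches its outline, with contact at about +3 N. Release and rise.

Emit:
step_arm:
  rows:
    - [[0,0,0],[0,0,0],0.8]
    - [[0,0,0],[0,0,0],0.7]
    - [[0,0,0],[0,0,0],0.6]
    - [[0,0,0],[0,0,0],0.5]
    - [[0,0,0],[0,0,0],0.5]
    - [[0,0,0],[0,-10,0],0.5]
    - [[0,0,0],[0,-40,0],0.5]
    - [[0,0,0],[0,-75,0],0.5]
    - [[0,0,0],[0,-100,0],0.5]
    - [[0,0,0],[0,-100,0],0.5]

```text
time: 38.2
eef_pos: [0.5495, 0.2803, 0.2004]
tcp_rot: [-0.703, 0.056, -0.065, 0.706]
contact_force: [0.9, -0.8, 0.6]
opening: 0.501
```

```bash
python3 - <<'E'
from ov import *
s,_=cam("side"); crop(s,180,140,320,250,5.5,"g4s")
a=np.radians(YW); D=WC-.125*np.array([np.cos(a),np.sin(a)]); print("dial",D)
st_=plan(np.r_[D,.19],80.1)
print(proj("top",np.r_[D,.102]),proj("side",np.r_[D,.102]))
E
```

```text
dial [0.4229 0.3   ]
t 38.25 pos [0.5481 0.2798 0.1972] jawyaw -9.9 q [ 0.3076  0.1816  1.7655 -0.0007  1.1854  0.48  ] F [ 0.173   0.4068 -0.1827] op 0.498
  turn [  0.21 -89.96   0.54] shift [-126.9    6.1   -1.6]  rows>= 13
[[171.356  312.7271]] [[210.4909 195.0726]]
```

View pics/g4s.png

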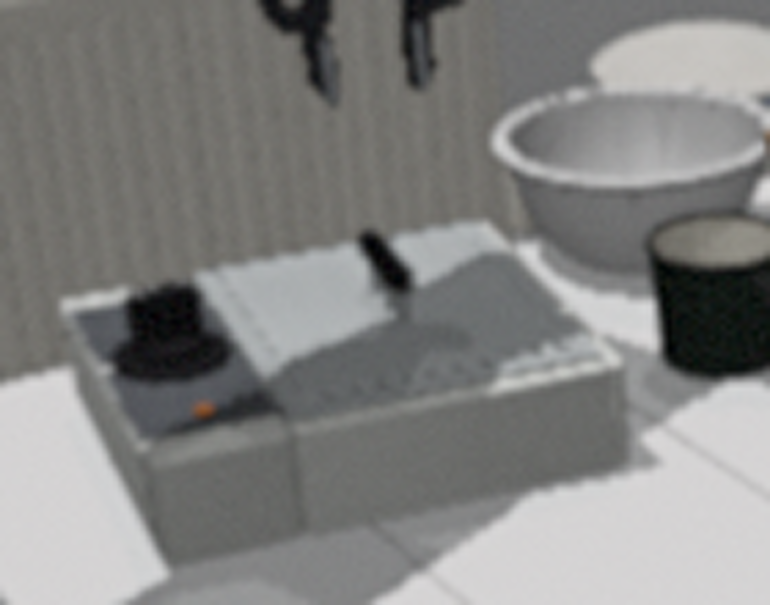

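The lid lies square on the melter. Now I locate the dial more exactly.

```bash
python3 - <<'E'
from ov import *
p=np.load("top_p.npy");d=np.load("top_d.npy");s=np.load("side_p.npy");ds=np.load("side_d.npy")
D=np.array([.4229,.300])
for n,im,dd in(("top",p,d),("side",s,ds)):
    P=cloud(n,dd); m=(P[...,2]>.088)&(P[...,2]<.115)&(np.hypot(P[...,0]-D[0],P[...,1]-D[1])<.045); Q=P[m]; print(n,m.sum(),Q.mean(0),Q.min(0),Q.max(0)); uv=np.argwhere(m)[:,::-1]; print(uv.mean(0))
    m=(P[...,2]>.088)&(P[...,2]<.115)&(np.hypot(P[...,0]-D[0],P[...,1]-D[1])<.045)
# disc: dark
f=p.max(-1).astype(float); sub=f[295:340,150:200]; M=(sub<42).astype(np.uint8)
k,l,st_,c=cv2.connectedComponentsWithStats(M); i=1+np.argmax(st_[1:,4]); print("disc px",c[i]+[150,295],st_[i]); print(onz("top",(c[i]+[150,295])[None],.08))
f=s.max(-1).astype(float); 
im=cv2.resize(np.clip(p[290:345,140:215].astype(float)*2.2,0,255).astype(np.uint8),None,fx=10,fy=10,interpolation=cv2.INTER_CUBIC)
for z,r,col in((.075,.03,(255,0,0)),(.102,.02,(0,255,0))):
    th=np.linspace(0,6.28,60); uv=proj("top",np.c_[D[0]+r*np.cos(th),D[1]+r*np.sin(th),np.full(60,z)]); uv=(uv-[140,290]+.5)*10-.5
    cv2.polylines(im,[uv.round().astype(np.int32)],True,col,1)
cv2.imwrite("pics/dial.png",im[:,:,::-1])
im=cv2.resize(s[180:225,180:235],None,fx=12,fy=12,interpolation=cv2.INTER_CUBIC)
for z,r,col in((.075,.03,(255,0,0)),(.102,.02,(0,255,0))):
    uv=proj("side",np.c_[D[0]+r*np.cos(th),D[1]+r*np.sin(th),np.full(60,z)]); uv=(uv-[180,180]+.5)*12-.5
    cv2.polylines(im,[uv.round().astype(np.int32)],True,col,1)
cv2.imwrite("pics/dials.png",im[:,:,::-1])
E
```

```text
top 118 [0.4204 0.2973 0.1044] [0.4012 0.2801 0.088 ] [0.4401 0.3178 0.115 ]
[172.2119 313.7627]
side 122 [0.4175 0.2947 0.1021] [0.3986 0.2858 0.0881] [0.4386 0.3129 0.1138]
[209.4836 196.0492]
disc px [173.8774 313.579 ] [ 10   6  28  27 563]
[[0.4219 0.2992 0.08  ]]
```

View pics/dial.png

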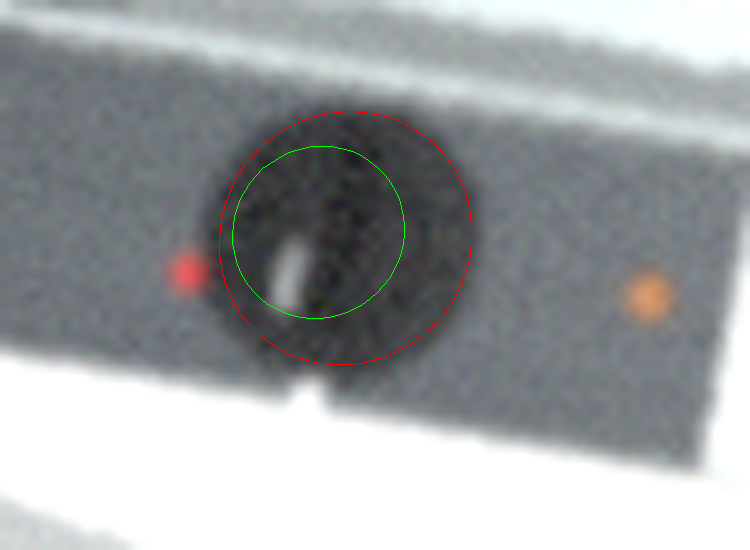

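View pics/dials.png

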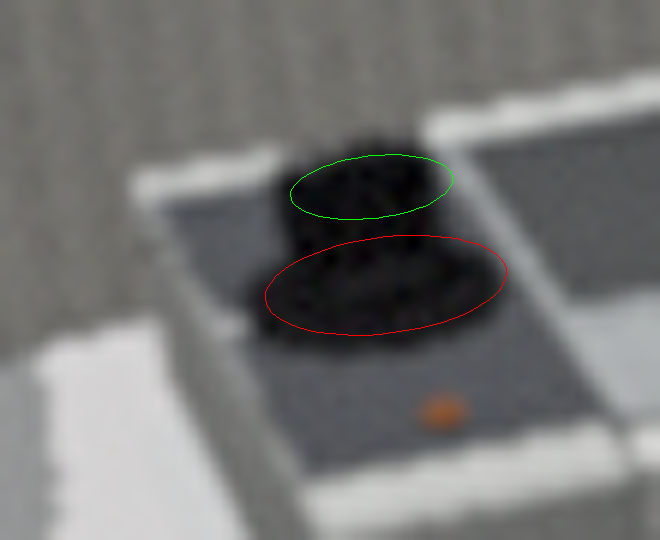

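Emit:
step_arm:
  rows:
    - [[0,-7,0],[-10,2,0],0.3]
    - [[0,-14,0],[-40,5,0],0.3]
    - [[0,-21,0],[-70,6,-1],0.3]
    - [[0,-28,0],[-100,6,-1],0.3]
    - [[0,-35,0],[-127,6,-1],0.3]
    - [[0,-42,0],[-127,6,-2],0.3]
    - [[0,-49,0],[-127,6,-2],0.3]
    - [[0,-56,0],[-127,6,-2],0.3]
    - [[0,-63,0],[-127,6,-2],0.3]
    - [[0,-70,0],[-127,6,-2],0.3]

```text
time: 39.08
eef_pos: [0.4193, 0.2985, 0.1845]
tcp_rot: [0.611, 0.355, -0.357, -0.611]
contact_force: [-0.4, 0.3, 0.2]
opening: 0.699
```

Emit:
step_arm:
  rows:
    - [[0,-7,0],[0,0,0],0.3]
    - [[0,-14,0],[0,0,0],0.3]
    - [[0,-20,0],[0,0,0],0.3]
    - [[0,-20,0],[0,0,0],0.3]
    - [[0,-20,0],[0,0,0],0.3]
    - [[0,-20,0],[0,0,0],0.3]

```text
time: 39.58
eef_pos: [0.4198, 0.2986, 0.1851]
tcp_rot: [0.542, 0.454, -0.455, -0.542]
contact_force: [-0.2, 0.3, 0.2]
opening: 0.699
```

```bash
python3 - <<'E'
from h import *
s,_=cam("side"); crop(s,170,110,310,240,5,"h1s")
plan([.4215,.299,.12],80.1)
plan([.4215,.299,.084],80.1)
E
```

```text
t 39.63 pos [0.4199 0.2986 0.1853] jawyaw 80.0 q [ 0.4214 -0.0236  2.0073 -0.0007  1.1591 -0.9751] F [ 0.1098 -0.5829 -0.3122] op 0.702
  turn [-0.04 -0.07 -0.07] shift [ 0.7 65.3 -1.5]  rows>= 2
t 39.63 pos [0.4199 0.2986 0.1853] jawyaw 80.0 q [ 0.4214 -0.0236  2.0073 -0.0007  1.1591 -0.9751] F [ 0.1098 -0.5829 -0.3122] op 0.702
  turn [-0.04 -0.07 -0.07] shift [  0.7 101.3  -1.6]  rows>= 3
```

View pics/h1s.png

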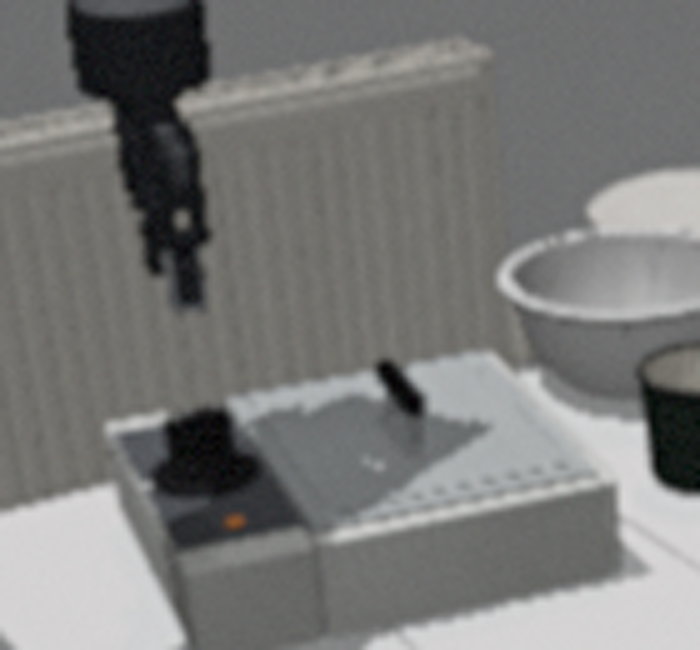

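The gripper stands over the dial with its jaws across the bar, and the lid is in place. Descend, then close gently.

Emit:
step_arm:
  rows:
    - [[0,0,0],[0,30,-1],0.3]
    - [[0,0,0],[0,60,-1],0.3]
    - [[0,0,0],[0,85,-1],0.4]
    - [[0,0,0],[0,95,-1],0.5]
    - [[0,0,0],[0,99,-1],0.5]
    - [[0,0,0],[0,99,-1],0.5]
    - [[0,0,0],[0,99,-1],0.5]
  newtons: 30

```text
time: 40.22
eef_pos: [0.4222, 0.299, 0.0881]
tcp_rot: [0.542, 0.456, -0.454, -0.541]
contact_force: [-0.1, 0.2, 0.2]
opening: 0.499
```

```bash
python3 - <<'E'
from h import *
s,_=cam("side"); crop(s,170,140,270,240,6,"h2s")
plan([.4215,.299,.084],80.1)
E
```

```text
t 40.27 pos [0.4225 0.2992 0.0885] jawyaw 80.1 q [ 0.4203  0.1088  2.0676 -0.0008  0.9623 -0.9777] F [ 0.0065 -0.4491  0.4633] op 0.497
  turn [0.16 0.02 0.06] shift [-0.3  4.5  1. ]  rows>= 1
```

View pics/h2s.png

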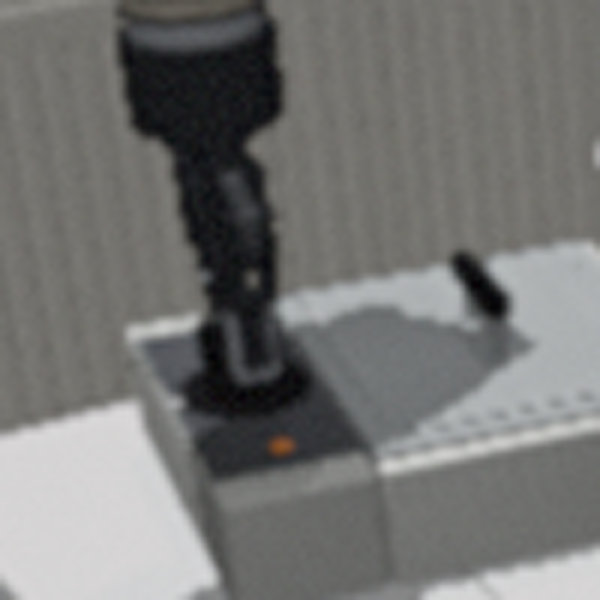

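Emit:
step_arm:
  rows:
    - [[0,0,0],[0,2,0],0.6]
    - [[0,0,0],[0,2,0],0.7]
    - [[0,0,0],[0,2,0],0.8]
    - [[0,0,0],[0,2,0],1]
    - [[0,0,0],[0,2,0],1]
    - [[0,0,0],[0,2,0],1]
    - [[0,0,0],[0,2,0],1]
    - [[0,0,0],[0,2,0],1]
  newtons: 40

```text
time: 40.93
eef_pos: [0.4223, 0.3016, 0.0861]
tcp_rot: [-0.541, -0.457, 0.452, 0.542]
contact_force: [-0.1, 10.6, -1.1]
opening: 0.161
```

```bash
python3 - <<'E'
from h import *
s=plan([.4215,.299,.084],11)
print(s["wrist_torque"])
E
```

```text
t 40.93 pos [0.4223 0.3016 0.0861] jawyaw 80.0 q [ 0.4223  0.113   2.0684  0.0056  0.9536 -0.978 ] F [-0.1261 10.5832 -1.1416] op 0.161
  turn [-0.11 69.05  0.48] shift [-2.8  2.1  0.4]  rows>= 10
[ 1.3822 -0.1323  0.0299]
```

The bar is gripped, but a 10 N side force shows the dial axis is about 3 mm further to +y. Recentre the command first.

Emit:
step_arm:
  rows:
    - [[0,0,0],[1.5,0,0],1]
    - [[0,0,0],[3,0,0],1]
    - [[0,0,0],[3,0,0],1]
    - [[0,0,0],[3,0,0],1]

```text
time: 41.27
eef_pos: [0.4223, 0.3018, 0.0861]
tcp_rot: [0.541, 0.455, -0.455, -0.541]
contact_force: [-2.5, 0.4, 5.2]
opening: 0.156
```

```bash
python3 - <<'E'
from h import *
s=plan([.4215,.299,.084],11)
print(s["wrist_torque"])
E
```

```text
t 41.27 pos [0.4223 0.3018 0.0861] jawyaw 80.1 q [ 0.4252  0.1167  2.0642 -0.001   0.9597 -0.9728] F [-2.534   0.4483  5.2427] op 0.156
  turn [ 0.06 69.13  0.03] shift [-2.9  2.1  0.3]  rows>= 10
[-0.0471  0.2039 -0.0713]
```

The side force is gone. Turn clockwise (+ about the downward tool axis).

Emit:
step_arm:
  rows:
    - [[0,5,0],[0,0,0],1]
    - [[0,11,0],[0,0,0],1]
    - [[0,17,0],[0,0,0],1]
    - [[0,23,0],[0,0,0],1]
    - [[0,29,0],[0,0,0],1]
    - [[0,35,0],[0,0,0],1]
    - [[0,35,0],[0,0,0],1]

```text
time: 41.85
eef_pos: [0.4219, 0.3013, 0.0861]
tcp_rot: [0.654, 0.27, -0.271, -0.653]
contact_force: [-1.4, -0.8, 6.5]
opening: 0.157
```

```bash
python3 - <<'E'
from h import *
s=plan([.4223,.3018,.086],11)
print(s["wrist_torque"])
E
```

```text
t 41.85 pos [0.4219 0.3013 0.0861] jawyaw 45.0 q [ 0.425   0.1164  2.0645 -0.0019  0.9615 -0.3585] F [-1.4125 -0.7652  6.4919] op 0.157
  turn [ 0.09 33.95 -0.06] shift [0.6 0.1 0.1]  rows>= 5
[-0.3744  0.4079 -0.0565]
```

Emit:
step_arm:
  rows:
    - [[0,6,0],[0,0,0],1]
    - [[0,12,0],[0,0,0],1]
    - [[0,18,0],[0,0,0],1]
    - [[0,24,0],[0,0,0],1]
    - [[0,29,0],[0,0,0],1]
    - [[0,33,0],[0,0,0],1]
    - [[0,34,0],[0,0,0],1]
    - [[0,34,0],[0,0,0],1]

```text
time: 42.52
eef_pos: [0.4215, 0.3011, 0.086]
tcp_rot: [0.705, 0.068, -0.069, -0.703]
contact_force: [-2.2, -0.3, 6.6]
opening: 0.154
```

```bash
python3 - <<'E'
from h import *
s=plan([.4223,.3018,.086],11.3)
print(s["wrist_torque"])
E
```

```text
t 42.52 pos [0.4215 0.3011 0.086 ] jawyaw 11.2 q [ 0.4251  0.1163  2.0647 -0.0019  0.9631  0.2313] F [-2.1534 -0.3303  6.5915] op 0.154
  turn [ 0.12 -0.13 -0.12] shift [1.  0.  0.5]  rows>= 1
[-0.4683  0.6852  0.1052]
```

Turned 69° (1.2 rad). Release and rise straight up, then move away.

Emit:
step_arm:
  rows:
    - [[0,0,0],[0,0,0],0.8]
    - [[0,0,0],[0,0,0],0.7]
    - [[0,0,0],[0,0,0],0.6]
    - [[0,0,0],[0,0,0],0.55]
    - [[0,0,0],[0,0,0],0.55]
    - [[0,0,0],[0,-20,0],0.55]
    - [[0,0,0],[0,-55,0],0.55]
    - [[0,0,0],[0,-90,0],0.55]
    - [[0,0,0],[0,-120,0],0.55]
    - [[0,0,0],[0,-140,0],0.55]

```text
time: 43.35
eef_pos: [0.4228, 0.3021, 0.2284]
tcp_rot: [-0.704, -0.07, 0.067, 0.704]
contact_force: [0.8, -0.3, 0.1]
opening: 0.451
```

```bash
python3 - <<'E'
from h import *
s=plan([.44,.02,.25],11.3)
E
```

```text
t 43.35 pos [0.4228 0.3021 0.2284] jawyaw 11.1 q [ 0.4253 -0.0595  1.9599 -0.0007  1.2369  0.2312] F [ 0.8239 -0.3449  0.1265] op 0.451
  turn [-0.02 -0.17  0.25] shift [ -37.5  -21.8 -280.1]  rows>= 7
```

Emit:
step_arm:
  rows:
    - [[0,0,0],[-4,-5,-30],0.5]
    - [[0,0,0],[-37,-22,-280],0.5]
    - [[0,0,0],[-37,-22,-280],0.5]
    - [[0,0,0],[-37,-22,-280],0.5]
    - [[0,0,0],[-37,-22,-280],0.5]
    - [[0,0,0],[-37,-22,-280],0.5]
    - [[0,0,0],[-37,-22,-280],0.5]
    - [[0,0,0],[-37,-22,-280],0.5]
    - [[0,0,0],[-37,-22,-280],0.5]
    - [[0,0,0],[-37,-22,-280],0.5]

```text
time: 44.18
eef_pos: [0.4393, 0.0199, 0.2467]
tcp_rot: [-0.704, -0.068, 0.068, 0.704]
contact_force: [0.8, 0.4, -0.1]
opening: 0.501
```

```bash
python3 - <<'E'
from ov import *
p,d=cam("top"); s,_=cam("side"); np.save("t4p.npy",p)
draw("top",p,WC,YW,[(-.088,.088,-.108,.108)],.075,(110,170,270,345),3.4,"z1")
cv2.imwrite("pics/z2.png",s[:,:,::-1]); crop(np.clip(p*1.6,0,255).astype(np.uint8),140,290,215,345,9,"z3"); cv2.imwrite("pics/z4.png",p[:,:,::-1])
st()
E
```

```text
t 44.28 pos [0.4392 0.021  0.2465] rot [ 0.7037  0.0689 -0.0696 -0.7037] q [-0.1835 -0.2706  2.1092 -0.0003  1.3039 -0.3796] F [-0.2135  0.8586 -0.0871] op 0.498
```

View pics/z1.png

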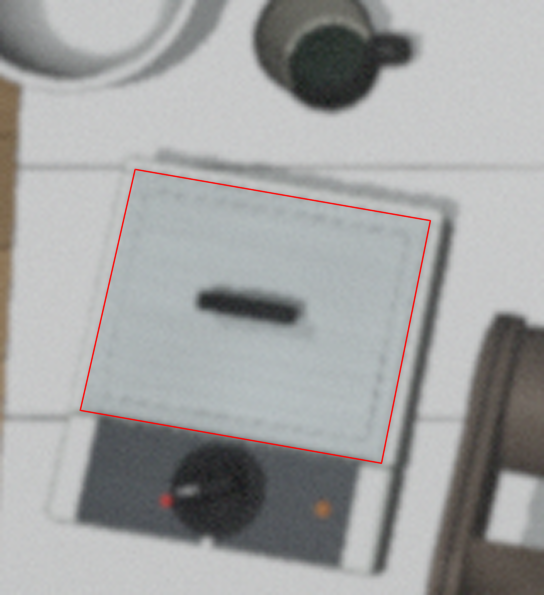

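View pics/z2.png

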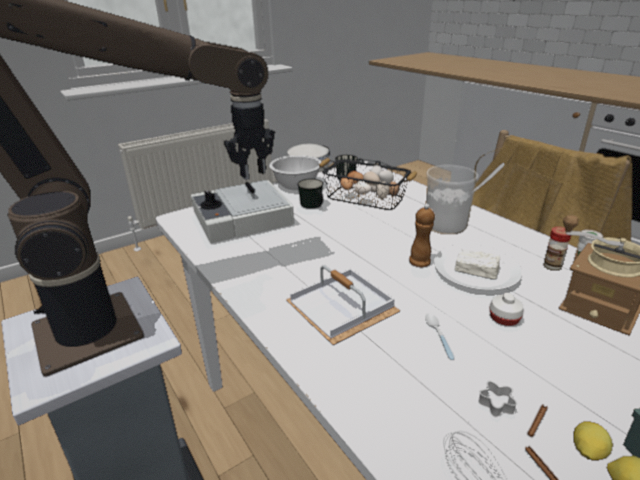

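View pics/z3.png

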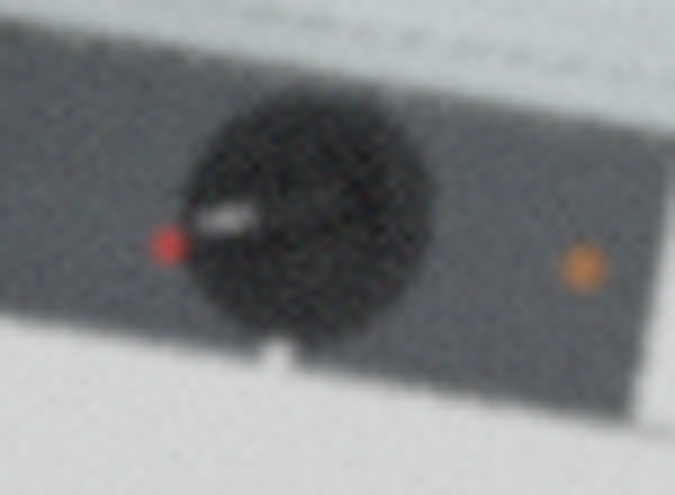

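View pics/z4.png

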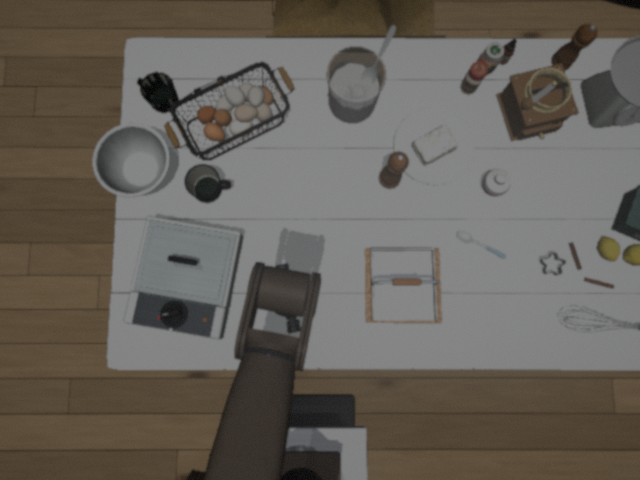

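The lid lies square on its outline, the dial's mark points at the red dot, and the tray is empty and flat on its mat. The mug at (207,185) and the mill at (393,170) haven't moved, and no block is left on the table. Handing in.

```bash
python3 -c "
from plant import ctrl
print(ctrl.sign_off())"
```

```text
the job is handed in; nothing more can be done
None
```

The job is done and handed in at about 44 s of the 210 s allowed. I put the four fallen blocks on the tray with the two already there and tipped all six into the well. Then I set the empty tray flat on its mat, laid the lid on the well, and turned the dial clockwise 69° (1.2 rad) to the red dot.

**Last checks:**
- **Blocks:** all six were seen in the well before the lid went on.
- **Lid:** it lies on its predicted outline in the top view, to about 2 mm.
- **Dial:** its mark still pointed at the red dot after I let go.
- **Mug and mill:** they are at the same pixels as at the start.
- **Robot:** the arm was holding still in the air, touching nothing.

**What went wrong on the way:**
- I lifted the second block before the fingers had closed, so I had to pick it up again.
- The dial's axis turned out about 3 mm from my estimate, which gave a 10 N side force; I recentred before turning.

No final check failed.

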